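# Drain the moisture trap with the T-key

## Robot

A 7-joint arm with a two-finger parallel gripper is mounted at the origin on the work surface. World frame = base frame: x ahead of the robot, y to its left, z up, the work surface at z = 0. Lengths are in mm, angles in degrees, forces in N, time in s.
With the tool pointing down it reaches from about 425 to 875 mm from the base axis. Payload 4.7 kg.
Tool frame: the origin (TCP) lies at the very end of the fingers, on their centre line; the grasp point (between the pads) lies 19 mm behind it (pinch_z is the distance from the TCP to the grasp point, in mm); z points along the fingers, y is the direction in which the jaws open and shut (so a half turn about z gives the same grasp; the last joint's range is limited). The gripper opens to 87 mm and grips with 3 to 60 N. Pads are 19 mm wide; open, the fingers measure 117 mm over their backs; the gripper's body (75 mm by 190 mm) begins 51 mm behind the grasp point.
Start: joints at [-74.135, 18.392, -4.016, 83.108, 1.295, 78.541, -3.26], TCP at [168.888, 627.696, 222.587] pointing down, gripper open.
Joint ranges: [-163.93, 163.93], [-17.29, 119.83], [-79.2, 71.16], [3.27, 140.29], [-89.18, 269.18], [5.43, 117.66], [-154.24, 154.24]. Speed limits (degrees/s): [147.25, 147.25, 180, 180, 180, 180, 180].

## Interface

Orientations are given as [roll, pitch, yaw] about the fixed x, y, z axes, in that order (R = Rz(yaw) Ry(pitch) Rx(roll)).
In Python, from plant import sense, get_image, job_done, pinch_z gives the robot as it stands.
- The arm moves only by the tool drive_tool, never from a script. Its argument "motion" is a list of rows, each a list of 5 numbers: the shift along the tool's x, y, z in mm, then the turn about the tool's z in rad, then the opening, from 0 (shut) to 1 (fully open). In form: [[x, y, z, twist, grip], ...]. A call has exactly 5 rows; each row shifts and turns the pose as measured when the row begins, along the tool's axes as they then stand; what a row does not reach is not made up. A row lasts 1/10 s, in which the tool goes at most 50 mm and 8.59 degrees, less where a joint would pass 70% of its speed; a pose out of reach is approached as far as the arm can. A call is refused whole if a number of a shift passes 50 or a number of a turn 0.15, either way. A call with a gripper value outside its range is refused whole. The fingers move at their own pace and stop on an object; "newtons" is the grip in N (left out, the last holds). Time passes only in rows, so rows that do not move let the fingers close, or fill a call up. It gives the time, the measured TCP pose, the force and the opening at its end, in the units of the state.
- sense(): the state, without advancing time (a new reading comes with each control period).
- get_image(name): name is "scene" or "side" or "wrist"; returns a dict with "color" (420x560x3 uint8, red, green, blue), "range_z" (420x560 float32, mm along the optical axis (not along the pixel's ray), 0 where there is no reading), "fx", "fy", "cx", "cy" (pixels), "T" (4x4, takes a point from camera to world coordinates); the wrist camera has in their place "mount" (4x4, takes a point from camera to tool coordinates, whose origin is the TCP and whose axes are the flange's). Camera axes: x right, y down, z forward; pixel columns grow to the right and rows downward; lengths in mm; the calibration is good to about 2 mm. A picture is of the moment at which its call begins: read the wrist's pose just before it.
- job_done(): hands the job in, once; it reports no verdict.
The state is a dict: "time_s": time; "joint_pos": joint angles; "qvel": joint speeds; "tau": joint torques, N m; "tool_pos": TCP position; "tool_rot": TCP orientation; "force": force on the tool from outside, world axes, zero at the start; "wrist_torque": the same for the moment, N m; "opening": finger opening in mm.
Only numpy, scipy, OpenCV 4.12 (cv2) and the standard library are available. Lean on these libraries where they do the work, as an engineer would, in place of code of your own. Each camera call takes 0.05 s, during which the arm holds its last target. There are 200 camera calls.

## Task

Drain the moisture trap with the T-key. Lay the key in the angled blue rest with its socket down against the foot and let go, take it again by its red cross handle, set its socket fully down over the valve's square spindle and turn it anticlockwise right to the stop. Then let the spring close the valve again and leave the key standing on the spindle; never let the key drop, and leave the other things on the bench alone.

Things in the scene. Friction and masses are not known exactly. Their poses are not given: they have to be found in the camera images.
- key_grip (a point): T-key (about 0.4 kg, 190 mm long, lying flat on the bench at first): point on the axis of its bare round steel stem (14 mm diameter), 80 mm from the socket's mouth, near the centre of mass, 14 mm above the bench while it lies. x axis: along the stem from handle to socket; y: along the cross handle; z: up while it lies. The bare stem runs from x = -88 to +34 mm
- key_handle (a point): centre of the T-key's red cross handle, a bar 80 mm long (along y), 28 mm thick (along z) and 22 mm along the stem (x). It lies 99 mm from key_grip and 179 mm from the socket's mouth. Same axes as key_grip
- key_socket (a point): centre of the mouth of the T-key's dark square socket: 28 mm square outside, 46 mm long; inside a 16.6 mm square hole with its sides along y and z, 34 mm deep, belled to about 21 mm at the mouth. Same axes as key_grip: x points out of the mouth
- cradle_seat (a point): blue angled key rest, fixed to the bench. This point, 92 mm above the bench, is where key_grip lies when the key is in place, with all axes alike: x runs down at 45 degrees along the key, z up at 45 degrees out of the open side, y level. The key is laid in along -z. Between channel and notch (x = -35 to +38 mm) it is free all round, and 24 mm below its axis
- cradle_foot (a point): centre of the face of the rest's foot stop, on the key's axis, 80 mm along x from cradle_seat: the socket's mouth comes against it. Same axes as cradle_seat. Next to it the socket sits in a flat-bottomed open channel 42 mm long, 34 mm wide, flared, sides up to z = +7 mm
- cradle_notch (a point): centre of the rest's upper notch (black, flared), on the key's axis, 41 mm along -x from cradle_seat: 12 mm long, 22 mm wide, prongs up to z = +16 mm. Same axes as cradle_seat. Beyond it (x below -47 mm of cradle_seat) the stem and the handle stand free
- spindle_seat (a point): drain valve of the moisture trap, fixed: point on the upright spindle's axis, on the steel collar, 63 mm above the bench, where the socket's mouth rests when fully down. A 14 mm brass square stands 24 mm above it, with a 6 mm cone on top. z: up; when shut the square's sides are along x and y. The key fits in any of four quarter turns with about 12 degrees of play either way
- trap_lid (a point): top centre of the grey moisture trap, a pot 90 mm wide and 132 mm tall that stands 98 mm from the drain valve along the x axis of spindle_seat
- spindle (a joint): turn of the drain valve's spindle, rad: 0 shut, grows anticlockwise seen from above, to a hard stop at 1.05 (60 degrees). A spring returns it to 0; turning takes 0.15 Nm at first and 0.28 Nm at the stop
- beaker: glass beaker, 68 mm wide, 90 mm tall; bystander, to be left alone. Origin on its underside
- small_beaker: small glass beaker, 52 mm wide, 65 mm tall; bystander, to be left alone. Origin on its underside
- crucible: white porcelain crucible, 48 mm wide, 42 mm tall; bystander, to be left alone. Origin on its underside
- bottle: amber glass bottle with white cap, 60 mm wide, 140 mm tall; bystander, to be left alone. Origin on its underside
- jar: white plastic jar with blue cap, 58 mm wide, 70 mm tall; bystander, to be left alone. Origin on its underside
- wrench: steel open-ended wrench, 170 mm, lying flat; bystander, to be left alone. Origin on its underside
- screwdriver: orange-handled screwdriver, 180 mm, lying flat; bystander, to be left alone. Origin on its underside
There are look-alikes about, which are no part of the job. Leave any green or turquoise look-alike of the part that bears key_grip alone.

How it is judged:
By the outcome, as a careful person would: the job done as asked, in the order asked, and still so for the second after the job is handed in, with the robot touching nothing.
It also fails if it takes over 72 s, if anything falls off the work surface, if the arm or the gripper's body presses on something with over 40 N, if the wrist force passes 120 N, or if a joint passes its speed limit or range.

## Working session

There is one attempt and no reset: what is moved stays moved. The work goes in short steps, Python scripts to look and compute and a tool call to move; the robot and the scene stay as the last step left them, time stands still between calls to the robot, and variables do not carry over. Pictures are saved under pics/ and viewed, about 8 in all and at most 12, crops included, and the job is handed in when it is done.

Besides the shell and the picture viewer there is one more tool, called after "Request:" in YAML: its name, and indented under it one key for each argument. drive_tool: Moves the arm, as the interface text tells. Its arguments: {"type":"object","properties":{"motion":{"type":"array"},"newtons":{"type":"number"}},"required":["motion"]}

```bash
mkdir -p pics; ls
python3 - <<'E'
from plant import sense,get_image,pinch_z
import cv2,numpy as np
s=sense();print({k:np.round(v,3).tolist() for k,v in s.items()},pinch_z)
for n in("scene","side"):
    i=get_image(n);np.savez(f"pics/{n}0.npz",**i)
    cv2.imwrite(f"pics/{n}0.png",i["color"][:,:,::-1]);print(n,i["fx"],i["cx"],i["cy"],np.round(i["T"],3).tolist())
E
```

```text
pics
{'time_s': 0.0, 'joint_pos': [-74.134, 18.437, -4.016, 83.175, 1.296, 78.541, -3.261], 'qvel': [-0.007, 0.01, -0.053, 0.072, 0.006, 0.011, -0.034], 'tau': [0.001, -49.131, -0.403, -31.252, -0.064, 0.044, 0.0], 'tool_pos': [168.778, 627.134, 221.483], 'tool_rot': [-179.893, 0.006, 164.943], 'force': [0.394, 0.288, 0.107], 'wrist_torque': [-0.002, -0.017, 0.077], 'opening': 86.812} 18.700000000000003
scene 462.17816942247134 283.312477602601 214.86311884124453 [[0.83, 0.422, -0.364, 1015.923], [0.557, -0.623, 0.549, -746.597], [0.005, -0.659, -0.752, 1115.825], [0.0, 0.0, 0.0, 1.0]]
side 474.54966194081425 269.8752847623982 210.50297072367408 [[-0.99, -0.062, 0.13, 397.005], [-0.143, 0.504, -0.852, 975.765], [-0.013, -0.862, -0.507, 705.396], [0.0, 0.0, 0.0, 1.0]]
```

View pics/scene0.png

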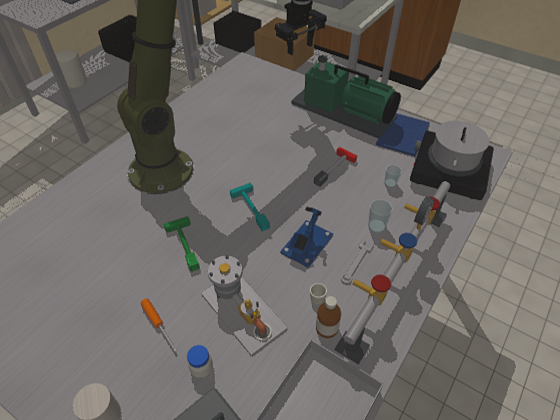

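View pics/side0.png

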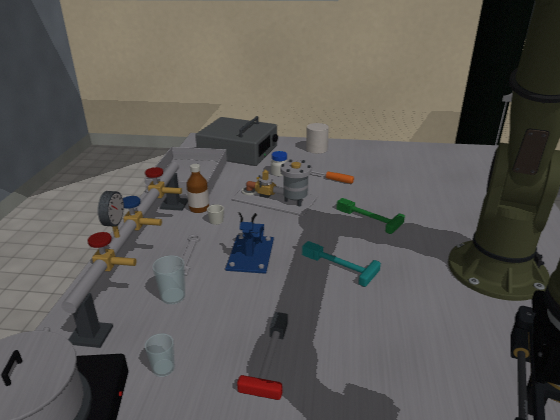

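The scene view shows the red-handled key at about (346,155) with its socket at (321,179). Turquoise (250,205) and green (182,243) look-alikes are to be left alone; only the red one fits "red cross handle". The rest is at (307,243), the pot at (226,275) and the valve near (256,320). The side view has the key at (260,387) to (280,325), the rest at (250,245) and the valve at (265,185).

```bash
cat > h.py <<'E'
import numpy as np,cv2
from scipy.spatial.transform import Rotation as R
def load(f): return dict(np.load(f))
def cloud(i,T=None):
    T=i["T"] if T is None else T
    z=i["range_z"];v,u=np.indices(z.shape)
    p=np.stack([(u-i["cx"])/i["fx"]*z,(v-i["cy"])/i["fy"]*z,z],-1)
    w=p@T[:3,:3].T+T[:3,3]; w[z<=0]=np.nan
    return w
def ray(i,u,v,h,T=None):
    T=i["T"] if T is None else T
    d=T[:3,:3]@np.array([(u-i["cx"])/i["fx"],(v-i["cy"])/i["fy"],1]);return T[:3,3]+d*(h-T[2,3])/d[2]
def proj(i,p,T=None):
    T=i["T"] if T is None else T
    c=(np.asarray(p,float)-T[:3,3])@T[:3,:3];return np.stack([c[...,0]/c[...,2]*i["fx"]+i["cx"],c[...,1]/c[...,2]*i["fy"]+i["cy"]],-1)
def toolT(s):
    T=np.eye(4);T[:3,:3]=R.from_euler("xyz",s["tool_rot"],degrees=True).as_matrix();T[:3,3]=s["tool_pos"];return T
E
python3 - <<'E'
from h import *
for n in("scene","side"):
    i=load(f"pics/{n}0.npz");w=cloud(i);c=i["color"].astype(int);hsv=cv2.cvtColor(i["color"],cv2.COLOR_RGB2HSV)
    on=(w[...,2]>-20)&(w[...,2]<220)&(np.hypot(w[...,0],w[...,1])<1000)
    def rep(nm,m):
        m=(m&on).astype(np.uint8);k,l,st,ce=cv2.connectedComponentsWithStats(m)
        for j in range(1,k):
            if st[j,4]>25:
                p=w[l==j];print(n,nm,st[j,4],ce[j].round(1),"med",np.nanmedian(p,0).round(),"lo",np.nanpercentile(p,3,0).round(),"hi",np.nanpercentile(p,97,0).round())
    H,S,V=hsv[...,0],hsv[...,1],hsv[...,2]
    rep("red",((H<6)|(H>174))&(S>150)&(V>60))
    rep("blue",(H>100)&(H<122)&(S>120)&(V>40))
    rep("brass",(H>10)&(H<26)&(S>130)&(V>80))
a=load("pics/scene0.npz")["color"];b=load("pics/side0.npz")["color"]
f=lambda im,x,y,w,h:cv2.resize(im[y:y+h,x:x+w],(400,300),interpolation=cv2.INTER_CUBIC)
cv2.imwrite("pics/crops.png",np.vstack([np.hstack([f(a,270,195,80,80*3//4),f(a,200,250,100,75+25)]),np.hstack([f(b,210,205,80,75),f(b,220,145,110,82)])])[:,:,::-1])
E
```

```text
scene red 140 [346.3 154.4] med [516. 415.  23.] lo [474. 408.   5.] hi [545. 427.  32.]
scene red 56 [435.5 204.1] med [886. 218. 166.] lo [870. 200. 160.] hi [894. 238. 170.]
scene red 239 [380.6 282.9] med [ 873. -103.  166.] lo [ 853. -122.  162.] hi [892. -83. 169.]
scene blue 262 [408.6 127.3] med [632. 700.  12.] lo [568. 621.   7.] hi [688. 754.  17.]
scene blue 754 [308.1 239.3] med [604.  24.  10.] lo [553. -62.   4.] hi [647.  78.  94.]
scene blue 196 [407.5 240.2] med [873.  55. 166.] lo [853.  38. 161.] hi [892.  76. 170.]
scene blue 370 [197.5 355.7] med [ 588. -467.   70.] lo [ 565. -488.   61.] hi [ 610. -443.   74.]
scene brass 60 [410.9 208. ] med [825. 215. 115.] lo [808. 211. 106.] hi [842. 220. 121.]
scene brass 52 [431.4 215.3] med [887. 211. 127.] lo [881. 201.  98.] hi [891. 232. 131.]
scene brass 187 [396.9 248.1] med [856.  54. 120.] lo [808.  43. 107.] hi [890.  63. 131.]
scene brass 74 [224.1 267.8] med [ 514. -264.  132.] lo [ 501. -274.  125.] hi [ 524. -252.  135.]
scene brass 214 [369.9 290.2] med [ 856. -106.  120.] lo [ 809. -117.  107.] hi [890. -98
[... 1105 characters left out ...]
 597. -291.   64.] hi [ 609. -277.   91.]
side brass 149 [197.2 180.8] med [ 780. -181.   98.] lo [ 765. -193.   85.] hi [ 795. -169.  117.]
side brass 195 [339.8 176.9] med [ 379. -417.   19.] lo [ 341. -435.    6.] hi [ 421. -402.   27.]
side brass 195 [164.7 188.8] med [851. -92. 117.] lo [ 804. -108.   98.] hi [880. -79. 129.]
side brass 145 [263.8 188.6] med [ 604. -271.   38.] lo [ 581. -288.   22.] hi [ 634. -263.   50.]
side brass 259 [142.2 219.8] med [852.  68. 117.] lo [803.  52.  99.] hi [880.  80. 129.]
side brass 42 [115.7 231.5] med [868. 156. 137.] lo [864. 151. 126.] hi [871. 159. 151.]
side brass 363 [113.7 259.3] med [852. 228. 117.] lo [803. 210.  99.] hi [881. 240. 129.]
```

View pics/crops.png

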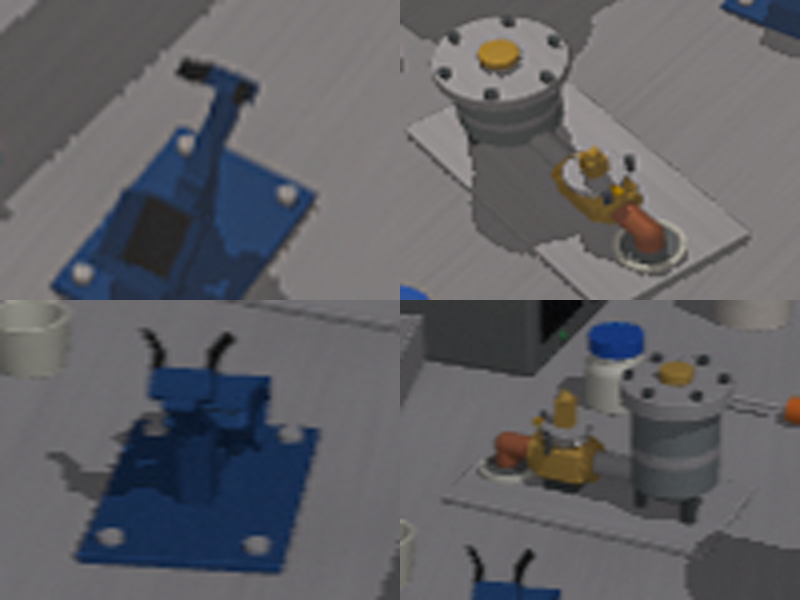

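Crops show: rest with black-tipped prongs (notch) at scene (311,212) and the channel at about (301,242), and brass spindle at scene (248,304), side (265,175). The key meant is the red-handled one; the two others are turquoise and green. Next I get coarse poses.

```bash
python3 - <<'E'
from h import *
for n in("scene","side"):
    i=load(f"pics/{n}0.npz");w=cloud(i);hsv=cv2.cvtColor(i["color"],cv2.COLOR_RGB2HSV);H,S,V=[hsv[...,k] for k in range(3)]
    red=((H<6)|(H>174))&(S>150)&(V>60)
    box=lambda x0,x1,y0,y1,z0,z1:(w[...,0]>x0)&(w[...,0]<x1)&(w[...,1]>y0)&(w[...,1]<y1)&(w[...,2]>z0)&(w[...,2]<z1)
    t=red&box(440,580,380,460,20,40);p=w[t]; r=cv2.minAreaRect(p[:,:2].astype(np.float32)); print(n,"handle top",np.array(r[0]).round(1),np.array(r[1]).round(1),round(r[2],1),"n",t.sum(),"z",np.median(p[:,2]).round(1))
    # stem+socket: above the bench, near, not red
    t=~red&box(400,600,200,420,10,45);p=w[t]
    if len(p): 
        print(n,"rest of key n",t.sum(),p.mean(0).round(1),p.min(0).round(),p.max(0).round(),"fit",cv2.fitLine(p[:,:2].astype(np.float32),cv2.DIST_HUBER,0,.01,.01).ravel().round(3))
    # rest plate and high parts
    bl=(H>100)&(H<122)&(S>100)
    p=w[bl&box(500,700,-100,120,-5,16)];r=cv2.minAreaRect(p[:,:2].astype(np.float32));print(n,"plate",np.array(r[0]).round(1),np.array(r[1]).round(1),round(r[2],1),np.median(p[:,2]).round(1))
    for a in range(15,150,15):
        p=w[box(530,670,-100,110,a,a+15)]
        if len(p)>3: print("  z",a,len(p),p.mean(0).round(),p[:,:2].min(0).round(),p[:,:2].max(0).round())
    p=w[box(570,650,-340,-240,86,100)];print(n,"spindle top",len(p),p.mean(0).round(1) if len(p) else'',p.max(0).round(1))
    p=w[box(440,580,-330,-200,128,150)];r=cv2.minEnclosingCircle(p[:,:2].astype(np.float32));print("lid",r,p[:,2].mean())
E
python3 -c "
from plant import *
import numpy as np
i=get_image('wrist');print(np.round(i['mount'],3),i['fx'],i['cx'],i['cy'])"
```

```text
scene handle top [510.5 420.4] [23.5 73.3] 82.7 n 87 z 27.3
scene rest of key n 213 [500.2 307.7  22.3] [477. 240.  10.] [550. 420.  33.] fit [9.90000e-02 9.95000e-01 5.01854e+02 3.24238e+02]
scene plate [599.4   8.9] [ 99.4 151.7] 0.8 8.0
  z 15 44 [604. -11.  23.] [554. -54.] [640.  78.]
  z 30 158 [600. -27.  38.] [573. -61.] [625.  35.]
  z 45 190 [597. -18.  51.] [571. -64.] [626.  32.]
  z 60 72 [598.   6.  66.] [573. -32.] [627.  35.]
  z 75 43 [599.  40.  83.] [591.  30.] [607.  51.]
  z 90 17 [598.  50.  95.] [590.  44.] [612.  56.]
  z 105 37 [598.  50. 115.] [585.  41.] [614.  65.]
  z 120 36 [595.  36. 127.] [577.  27.] [620.  52.]
  z 135 4 [591.  33. 137.] [580.  30.] [619.  35.]
scene spindle top 27 [ 606.4 -290.5   90.1] [ 614.8 -281.7   95.5]
lid ((513.30517578125, -261.5340270996094), 41.21434020996094) 131.40708610898673
side handle top [504.4 425.1] [23.9 77.1] 85.8 n 515 z 27.1
side rest of key n 685 [494.9 316.4  22.5] [467. 243.  10.] [544. 419.  32.] fit [9.40000e-02 9.96000e-01 4.95373e+02 3.26933e+02]
side plate [596.   15.5] [ 99.1 152.2] 0.8 7.9
  z 15 83 
[... 184 characters left out ...]
[603.  36.]
  z 75 17 [595.  47.  82.] [588.  41.] [604.  55.]
  z 90 32 [594.  62. 100.] [581.  53.] [609.  70.]
  z 105 109 [595.  57. 113.] [581.  35.] [611.  69.]
  z 120 45 [593.  43. 127.] [575.  28.] [615.  58.]
  z 135 5 [600.  37. 136.] [576.  34.] [616.  39.]
side spindle top 15 [ 602.7 -284.5   88.9] [ 609.2 -275.9   91.9]
lid ((510.59197998046875, -253.12416076660156), 40.562129974365234) 130.94880025391873
[[ 0.00000e+00 -9.64000e-01 -2.66000e-01  7.33600e+01]
 [ 1.00000e+00  1.00000e-03 -0.00000e+00  8.64000e-01]
 [ 0.00000e+00 -2.66000e-01  9.64000e-01 -1.62265e+02]
 [ 0.00000e+00  0.00000e+00  0.00000e+00  1.00000e+00]] 376.55881746382016 283.51522612871753 210.31757017445355
```

```bash
cat >> h.py <<'E'
def plan(x,y,z,yaw,step=45,tw=0.14,n=None):
    from plant import sense
    s=sense();p=np.array(s["tool_pos"],float);a=s["tool_rot"][2];rot=toolT(s)[:3,:3]
    d=np.array([x,y,z])-p;da=np.radians((yaw-a+180)%360-180)
    n=n or max(1,int(np.ceil(max(np.linalg.norm(d)/step,abs(da)/tw))))
    for k in range(n):
        Rk=R.from_euler("z",da*k/n).as_matrix()@rot
        print((Rk.T@d/n).round(1).tolist(),round(-da/n,3))
    print("n",n,"total",d.round(1),np.degrees(da).round(1))
E
python3 -c "
from h import *
plan(507,423,140,84.4)"
```

```text
[-34.5, -9.9, 7.4] 0.128
[-35.5, -5.5, 7.4] 0.128
[-35.9, -0.9, 7.4] 0.128
[-35.7, 3.7, 7.4] 0.128
[-35.0, 8.2, 7.4] 0.128
[-33.6, 12.6, 7.4] 0.128
[-31.8, 16.8, 7.4] 0.128
[-29.4, 20.7, 7.4] 0.128
[-26.5, 24.3, 7.4] 0.128
[-23.2, 27.5, 7.4] 0.128
[-19.5, 30.2, 7.4] 0.128
n 11 total [ 338.2 -204.3  -81.7] -80.5
```

Request:
drive_tool:
  motion:
    - [-34.5,-10,7.4,0.128,1]
    - [-35.5,-5.5,7.4,0.128,1]
    - [-36,-1,7.4,0.128,1]
    - [-35.7,3.7,7.4,0.128,1]
    - [-35,8,7.4,0.128,1]

```text
time_s: 0.65
tool_pos: [317.5, 534.8, 181.9]
tool_rot: [-179.8, -0.2, 127.8]
force: [0.6, -0.1, -0.5]
opening: 87.2
```

Request:
drive_tool:
  motion:
    - [-33.6,12.6,7.4,0.128,1]
    - [-31.8,16.8,7.4,0.128,1]
    - [-29.4,20.7,7.4,0.128,1]
    - [-26.5,24.3,7.4,0.128,1]
    - [-23.2,27.5,7.4,0.128,1]

```text
time_s: 1.15
tool_pos: [474.0, 433.4, 141.1]
tool_rot: [-179.6, 0.1, 89.6]
force: [0.5, 0.8, 0.1]
opening: 87.3
```

```bash
python3 -c "
from h import *
plan(507,423,140,84.4,n=4)"
```

```text
[-2.5, 8.3, 0.2] 0.023
[-2.3, 8.3, 0.2] 0.023
[-2.2, 8.4, 0.2] 0.023
[-2.0, 8.4, 0.2] 0.023
n 4 total [ 33.  -10.4  -1.1] -5.2
```

Request:
drive_tool:
  motion:
    - [-2.5,8.3,0.2,0.023,1]
    - [-2.3,8.3,0.2,0.023,1]
    - [-2.2,8.4,0.2,0.023,1]
    - [-2,8.4,0.2,0.023,1]
    - [0,0,0,0,1]

```text
time_s: 1.65
tool_pos: [511.7, 417.9, 138.1]
tool_rot: [-179.6, 0.3, 83.6]
force: [0.2, 0.6, -0.3]
opening: 87.0
```

```bash
cat >> h.py <<'E'
def snap(name,f):
    from plant import sense,get_image
    s=sense();i=get_image(name)
    if name=="wrist": i["T"]=toolT(s)@i["mount"]
    np.savez(f"pics/{f}.npz",**i);cv2.imwrite(f"pics/{f}.png",i["color"][:,:,::-1]);return s,i
def handle(i,top,lo=12):
    hsv=cv2.cvtColor(i["color"],cv2.COLOR_RGB2HSV);H,S,V=[hsv[...,k] for k in range(3)]
    w=cloud(i);m=((H<6)|(H>174))&(S>130)&(V>50)&(abs(w[...,2]-top)<lo)
    k,l,st,ce=cv2.connectedComponentsWithStats(m.astype(np.uint8));j=1+st[1:,4].argmax()
    p=w[l==j];r=cv2.minAreaRect(p[:,:2].astype(np.float32))
    print("handle",np.round(r[0],1),np.round(r[1],1),round(r[2],1),"z med",np.median(p[:,2]).round(1),"px",ce[j].round(),st[j,4]);return p
E
python3 - <<'E'
from h import *
s,i=snap("wrist","w1");print(np.round(s["tool_pos"],1),np.round(s["tool_rot"],2))
p=handle(i,28)
w=cloud(i);m=(w[...,2]>8)&(w[...,2]<20)
q=w[(w[...,2]>16)&(w[...,2]<40)&(w[...,1]<405)&(abs(w[...,0]-500)<60)]
print(len(q),q.min(0),q.max(0));print(cv2.fitLine(q[:,:2].astype(np.float32),cv2.DIST_HUBER,0,.01,.01).ravel().round(3))
E
```

```text
[511.7 417.9 138.1] [-179.61    0.35   83.62]
handle [505.  424.4] [20.6 78. ] 84.8 z med 27.5 px [276. 198.] 2887
1738 [478.9323823  287.72585856  16.00340028] [509.68312356 404.9721374   28.72233409]
[9.00000e-02 9.96000e-01 4.98724e+02 3.51762e+02]
```

View pics/w1.png

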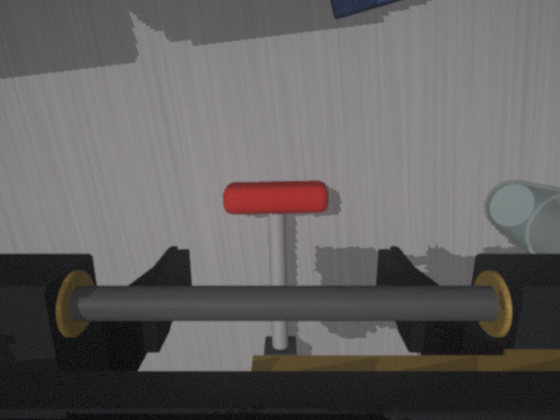

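Wrist view: red bar centred at px (276,198), stem down to the socket at (281,343), small beaker well to the right at (515,205). Nothing near the fingers.

```bash
python3 -c "
from h import *
plan(505,424.4,45,84.8,n=4,)"
```

```text
[1.4, -1.4, 23.3] -0.005
[1.4, -1.4, 23.3] -0.005
[1.4, -1.4, 23.3] -0.005
[1.4, -1.4, 23.3] -0.005
n 4 total [ -5.8   5.8 -93.1] 1.1
```

Request:
drive_tool:
  motion:
    - [1.4,-1.5,23.3,-0.005,1]
    - [1.4,-1.5,23.3,-0.005,1]
    - [1.4,-1.5,23.3,-0.005,1]
    - [1.4,-1.5,23.3,-0.005,1]
    - [0,0,0,0,1]

```text
time_s: 2.2
tool_pos: [500.3, 431.5, 44.7]
tool_rot: [-179.5, -0.1, 85.5]
force: [-0.4, -0.8, 0.0]
opening: 87.1
```

Run:
```python
from h import *
s,i=snap("wrist","w2");print(np.round(s["tool_pos"],1),np.round(s["tool_rot"],2),s["opening"])
p=handle(i,28)
T=toolT(s);print("in tool frame: ends along y",(((p-T[:3,3])@T[:3,:3])).min(0).round(1),((p-T[:3,3])@T[:3,:3]).max(0).round(1))
```

```text
[500.3 431.5  44.7] [-1.7952e+02 -6.0000e-02  8.5490e+01] 87.10773135055564
handle [505.1 424.3] [21.2 77.5] 84.8 z med 27.4 px [295. 264.] 6127
in tool frame: ends along y [-17.5 -33.2  14.4] [ 4.  44.3 28.8]
```

View pics/w2.png

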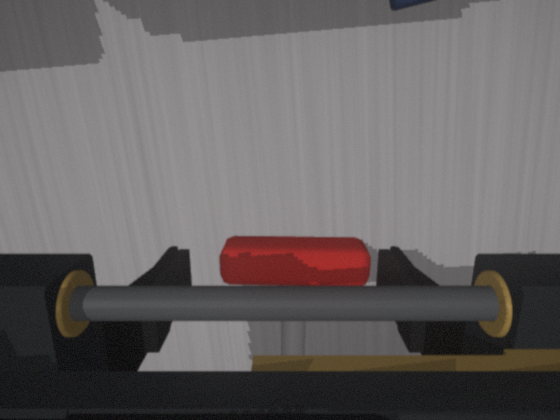

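Bar at px (295,262), between the finger tips (190,250) and (378,250), slightly right and ahead; I correct sideways first.

```bash
python3 -c "
from h import *
plan(505.1,424.3,38,84.8,n=3)"
```

```text
[-2.6, 1.4, 2.9] 0.004
[-2.6, 1.5, 2.9] 0.004
[-2.6, 1.5, 2.9] 0.004
n 3 total [ 3.7 -8.1 -8.7] -0.7
```

Request:
drive_tool:
  motion:
    - [-2.5,1.4,2,0.004,1]
    - [-2.5,1.5,2,0.004,1]
    - [-2.5,1.5,2,0.004,1]
    - [0,0,0,0,1]
    - [0,0,0,0,1]

```text
time_s: 2.75
tool_pos: [508.2, 426.4, 46.3]
tool_rot: [-180.0, -0.6, 84.8]
force: [-0.0, -0.0, 1.4]
opening: 86.9
```

```bash
cat >> h.py <<'E'
def barwrt(i,s,top):
    hsv=cv2.cvtColor(i["color"],cv2.COLOR_RGB2HSV);p=handle(i,top);T=toolT(s)
    q=(p-T[:3,3])@T[:3,:3];r=cv2.minAreaRect(q[:,:2].astype(np.float32));print("bar in tool frame",np.round(r[0],1),np.round(r[1],1),round(r[2],1),"tool",np.round(s["tool_pos"],1),np.round(s["tool_rot"],1),round(s["opening"],1))
E
python3 - <<'E'
from h import *
from plant import sense
for k in range(5): print(np.round(sense()["tool_pos"],1))
s,i=snap("wrist","w3");barwrt(i,s,28);print(np.round(sense()["tool_pos"],1))
E
```

```text
[508.2 426.4  46.3]
[508.2 426.4  46.3]
[508.2 426.4  46.3]
[508.2 426.4  46.3]
[508.2 426.4  46.3]
handle [505.  424.8] [20.5 78.6] 84.9 z med 27.4 px [279. 255.] 6042
bar in tool frame [-2.1 -3. ] [78.6 20.5] 89.9 tool [508.2 426.4  46.3] [-180.    -0.6   84.8] 86.9
[508.3 426.3  46.3]
```

Request:
drive_tool:
  motion:
    - [-0.7,-1,4,0,1]
    - [-0.7,-1,4,0,1]
    - [-0.7,-1,4,0,1]
    - [0,0,0,0,1]
    - [0,0,0,0,1]

```text
time_s: 3.3
tool_pos: [504.4, 424.5, 33.0]
tool_rot: [-179.9, -0.6, 84.8]
force: [-0.5, 0.2, 0.3]
opening: 87.1
```

Run:
```python
from h import *
s,i=snap("wrist","w4");barwrt(i,s,28)
```

```text
handle [505.2 424.7] [20.7 78.2] 85.0 z med 27.5 px [286. 260.] 6909
bar in tool frame [0.1 0.8] [78.2 20.7] 89.9 tool [504.4 424.5  33. ] [-179.9   -0.6   84.8] 87.1
```

Request:
drive_tool:
  motion:
    - [0,0.3,9,0,1]
    - [0,0.3,9,0,1]
    - [0,0.2,8,0,1]
    - [0,0,0,0,1]
    - [0,0,0,0,1]

```text
time_s: 3.85
tool_pos: [504.9, 424.5, 3.9]
tool_rot: [-179.9, -0.5, 84.8]
force: [0.3, -0.1, 0.1]
opening: 87.0
```

Request:
drive_tool:
  motion:
    - [0,0,0,0,0]
    - [0,0,0,0,0]
    - [0,0,0,0,0]
    - [0,0,0,0,0]
    - [0,0,0,0,0]
  newtons: 15

```text
time_s: 4.35
tool_pos: [505.1, 424.5, 4.0]
tool_rot: [-179.9, -0.5, 84.8]
force: [0.8, 0.4, -1.5]
opening: 80.3
```

Request:
drive_tool:
  motion:
    - [-1.5,0,-14,0,0]
    - [-3,0,-14,0,0]
    - [-4,0,-13.5,0,0]
    - [-4.5,0,-13.5,0,0]
    - [-6,0,-12.5,0,0]

```text
time_s: 4.85
tool_pos: [502.2, 403.0, 75.5]
tool_rot: [-179.8, -0.4, 84.8]
force: [-0.3, -1.1, -2.2]
opening: 79.9
```

Run:
```python
from h import *
s,i=snap("side","s2");cv2.imwrite("pics/s2c.png",cv2.resize(i["color"][250:420,140:400],(780,510),interpolation=cv2.INTER_CUBIC)[:,:,::-1])
```

```text
(no output)
```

View pics/s2c.png

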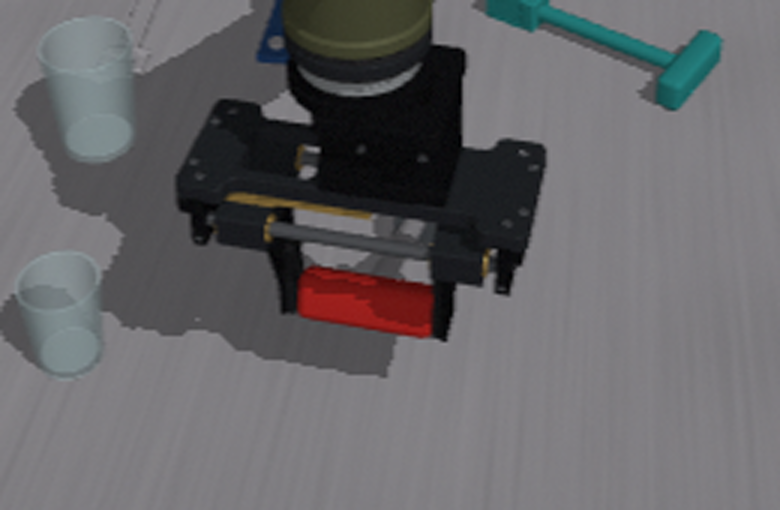

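The bar sits squarely between the fingers (px 300–440, 300 in the crop); bystanders are clear. Half the weight shows on the wrist, so the socket is still on the bench.

Request:
drive_tool:
  motion:
    - [-6.5,0,-12.5,0,0]
    - [-7.5,0,-11,0,0]
    - [-8,0,-11,0,0]
    - [-9,0,-9,0,0]
    - [-9,0,-8,0,0]

```text
time_s: 5.4
tool_pos: [499.1, 358.4, 133.2]
tool_rot: [-179.9, -0.5, 84.7]
force: [-0.2, 0.0, -3.7]
opening: 79.7
```

Request:
drive_tool:
  motion:
    - [0,0,0,0,0]
    - [0,0,0,0,0]
    - [0,0,0,0,0]
    - [0,0,0,0,0]
    - [0,0,0,0,0]
  newtons: 50

```text
time_s: 5.9
tool_pos: [499.0, 357.5, 133.2]
tool_rot: [-179.9, -0.5, 84.6]
force: [-0.0, 1.0, -2.4]
opening: 79.6
```

```bash
cat >> h.py <<'E'
def tilt(i,s,rng=230):
    # key axis seen in the tool's x-z plane, from cloud points near tool y=0 and away from the handle
    w=cloud(i);T=toolT(s);q=(w-T[:3,3])@T[:3,:3]
    m=(abs(q[...,1])<20)&(q[...,2]>-20)&(q[...,2]<190)&(w[...,2]>12)&(abs(q[...,0])<rng)
    return q[m]
E
python3 - <<'E'
from h import *
for n in("wrist","scene","side"):
    s,i=snap(n,n+"_a");q=tilt(i,s);print(n,len(q))
    for a in range(-20,180,20):
        p=q[(q[:,2]>=a)&(q[:,2]<a+20)]
        if len(p)>3: print(a,len(p),np.median(p,0).round(1),p.min(0).round(),p.max(0).round())
print(s)
E
```

```text
wrist 4813
-20 3580 [ 10.8  -0.1 -14.4] [  3. -20. -20.] [17. 20. -6.]
20 20 [-51.1  -0.7  38.6] [-53.  -4.  35.] [-49.   3.  40.]
40 136 [-61.1  -0.7  50.5] [-72.  -7.  40.] [-53.   6.  60.]
60 145 [-80.2  -0.   71. ] [-100.  -13.   60.] [-66.  11.  80.]
80 898 [-95.5  -0.4  85. ] [-118.  -14.   80.] [-84.  14.  99.]
100 34 [-121.4   -0.4  102.8] [-122.  -14.  102.] [-121.   13.  104.]
scene 358
-20 59 [ -9.8   0.1 -14.3] [-17. -20. -20.] [ 6. 19. -1.]
0 34 [-20.4   5.4   8.6] [-34.  -2.   0.] [-2. 10. 20.]
20 38 [-39.8   5.6  31.4] [-57.  -4.  20.] [228.  11.  40.]
40 31 [-57.8   5.5  50.8] [-79.  -4.  42.] [-39.  10.  60.]
60 38 [-78.4   5.1  73. ] [-106.   -5.   60.] [-59.  16.  80.]
80 82 [-106.1    5.4   90.1] [-126.  -11.   80.] [-76.  17. 100.]
100 73 [-117.9    9.3  108.6] [-132.  -14.  100.] [230.  20. 119.]
side 368
-20 280 [ 12.3  -0.3 -13.1] [  1. -20. -20.] [19. 20. -0.]
0 6 [ 9.8 -3.2  3.4] [  8. -15.   1.] [12. 11.  6.]
80 58 [-81.6  -0.5  96.3] [-88. -13.  89.] [-78.  15. 100.]
100 24 [-93.7 -12.9 109.8] [-108.  -14.  101.] [-82.  13. 119.]
{'time_s': 6.0, 'joint_pos': array([-52.92342258,  17.38810349,  18.15402143,  95.854412  ,
        -6.28007515,  67.46157826, -38.50962772]), 'qvel': array([ 0.13712811, -0.15539108,  0.18724378, -0.0185875 , -0.0493269 ,
        0.16279038, -0.10307637]), 'tau': array([-8.05978593e-02, -4.60412550e+01,  3.28333430e+00, -3.05824935e+01,
       -8.14920408e-02,  1.44484537e-01, -2.48225086e-02]), 'tool_pos': array([499.06295431, 357.42336867, 133.34547457]), 'tool_rot': array([-179.87819316,   -0.49797602,   84.64523276]), 'force': array([ 0.18291136, -0.0951499 , -2.81181325]), 'wrist_torque': array([ 0.06107282, -0.03441571,  0.04990637]), 'opening': 79.56829672243484}
```

Axis tilt about 48°, socket still on the bench, grip 50 N. I lift and check that it holds.

Request:
drive_tool:
  motion:
    - [0,0,-10,0,0]
    - [0,0,-20,0,0]
    - [0,0,-30,0,0]
    - [0,0,-30,0,0]
    - [0,0,-20,0,0]

```text
time_s: 6.55
tool_pos: [496.4, 355.1, 244.3]
tool_rot: [-179.4, -0.1, 84.6]
force: [-0.1, 0.4, -3.6]
opening: 79.6
```

```bash
cat >> h.py <<'E'
def ang(q,lo=25,hi=82):
    p=q[(q[:,2]>lo)&(q[:,2]<hi)&(q[:,0]<-15)&(abs(q[:,1])<9)];l=cv2.fitLine(p[:,[0,2]].astype(np.float32),cv2.DIST_HUBER,0,.01,.01).ravel();print("stem tilt",np.degrees(np.arctan(-l[1]/l[0])).round(1),"thru",l[2:].round(1),len(p))
E
python3 - <<'E'
from h import *
s,i=snap("wrist","w5");ang(tilt(i,s));print(s["tool_pos"],s["force"])
ang(tilt(load("pics/wrist_a.npz"),{**s,"tool_pos":[499.06,357.42,133.3],"tool_rot":[-179.88,-.5,84.65]}))
plan(597,-60,320,90.8)
E
```

```text
stem tilt 40.9 thru [-78.2  65.2] 415
[496.44947978 355.08924027 244.30493543] [-0.0937939   0.39667817 -3.57240197]
stem tilt 40.6 thru [-78.2  65.1] 423
[-40.4, 13.7, -7.5] -0.011
[-40.6, 13.3, -7.5] -0.011
[-40.7, 12.9, -7.5] -0.011
[-40.9, 12.4, -7.5] -0.011
[-41.0, 12.0, -7.5] -0.011
[-41.1, 11.5, -7.5] -0.011
[-41.2, 11.1, -7.5] -0.011
[-41.4, 10.6, -7.5] -0.011
[-41.5, 10.2, -7.5] -0.011
[-41.6, 9.7, -7.5] -0.011
n 10 total [  99.2 -416.    72. ] 6.2
```

Request:
drive_tool:
  motion:
    - [-35,11,-15,-0.011,0]
    - [-40,13,-15,-0.011,0]
    - [-41,13,-13,-0.011,0]
    - [-41,12.5,-13,-0.011,0]
    - [-41,12,-10,-0.011,0]

```text
time_s: 7.1
tool_pos: [543.5, 158.2, 312.7]
tool_rot: [-179.5, -0.7, 88.9]
force: [1.2, 0.7, -3.3]
opening: 80.1
```

Request:
drive_tool:
  motion:
    - [-41,11.5,-5,-0.011,0]
    - [-41,11,-4,-0.011,0]
    - [-41,10.5,0,-0.011,0]
    - [-41,10,0,-0.011,0]
    - [-35,8,0,-0.011,0]

```text
time_s: 7.6
tool_pos: [595.5, -50.1, 320.8]
tool_rot: [-179.7, -0.9, 92.2]
force: [0.1, 1.0, -3.4]
opening: 79.6
```

Request:
drive_tool:
  motion:
    - [0,0,0,0,0]
    - [0,0,0,0,0]
    - [0,0,0,0,0]
    - [0,0,0,0,0]
    - [0,0,0,0,0]

```text
time_s: 8.1
tool_pos: [594.1, -55.7, 319.3]
tool_rot: [-179.5, -0.8, 91.6]
force: [-0.7, 0.2, -4.0]
opening: 79.8
```

Run:
```python
from h import *
s,i=snap("wrist","w6");ang(tilt(i,s));print(s["tool_pos"],s["tool_rot"],s["force"])
```

```text
stem tilt 50.7 thru [-71.9  68.4] 115
[594.08638248 -55.74329226 319.33621745] [-179.5121705    -0.75086095   91.63945721] [-0.6549811   0.19910924 -3.97753216]
```

View pics/w6.png

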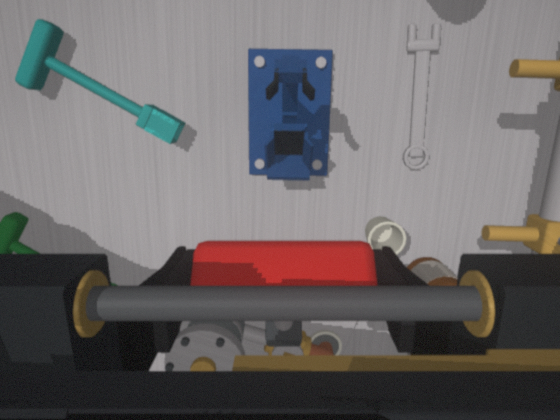

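Wrist view: rest plate (248–332, 48–178), prongs at (268,85) and (312,85), black channel floor at (289,140). The key is held, bar at (285,262), and the valve shows below at (285,340).

Run:
```python
from h import *
i=load("pics/w6.npz");w=cloud(i);hsv=cv2.cvtColor(i["color"],cv2.COLOR_RGB2HSV);H,S,V=[hsv[...,k] for k in range(3)]
v,u=np.indices(H.shape);reg=(v<200)&(u>230)&(u<350)
bl=(H>98)&(H<124)&(S>100)&reg
p=w[bl&(w[...,2]<14)];r=cv2.minAreaRect(p[:,:2].astype(np.float32));print("plate",r,np.median(p[:,2]))
hi=w[reg&(w[...,2]>18)]
for a in range(18,145,8):
    p=hi[(hi[:,2]>=a)&(hi[:,2]<a+8)]
    if len(p)>4:print(a,len(p),"x",p[:,0].min().round(1),p[:,0].max().round(1),"mid",(p[:,0].min()/2+p[:,0].max()/2).round(1),"y",p[:,1].min().round(1),p[:,1].max().round(1))
fl=w[reg&(V<45)&(u>278)&(u<302)&(v>125)&(v<158)];print("floor",len(fl),fl.mean(0).round(1),fl.min(0).round(1),fl.max(0).round(1))
c=fl-fl.mean(0);print("floor normal",np.linalg.svd(c)[2][2].round(3))
```

```text
plate ((595.3292846679688, 12.781063079833984), (97.65074157714844, 147.10597229003906), 0.6607492566108704) 8.131767695538258
18 14 x 580.2 612.8 mid 596.5 y -36.5 -34.0
26 372 x 578.2 612.8 mid 595.5 y -44.8 -25.4
34 530 x 570.3 622.4 mid 596.4 y -51.4 -17.3
42 847 x 569.5 622.9 mid 596.2 y -61.8 5.8
50 571 x 569.6 622.7 mid 596.2 y -58.3 15.5
58 308 x 569.9 622.5 mid 596.2 y -33.2 22.5
66 187 x 569.1 622.4 mid 595.8 y -23.5 30.4
74 138 x 587.4 603.1 mid 595.2 y 28.7 38.2
82 108 x 587.3 602.6 mid 594.9 y 37.2 43.6
98 63 x 586.8 601.9 mid 594.3 y 63.5 67.6
106 267 x 579.8 609.4 mid 594.6 y 42.2 64.4
114 452 x 579.9 609.3 mid 594.6 y 33.7 57.9
122 211 x 573.8 617.1 mid 595.4 y 25.4 49.9
130 194 x 573.9 616.7 mid 595.3 y 27.1 40.8
floor 291 [nan nan nan] [nan nan nan] [nan nan nan]Traceback (most recent call last):
  File "<stdin>", line 11, in <module>
    u, s, vh = gufunc(a, signature=signature)
               ~~~~~~^^^^^^^^^^^^^^^^^^^^^^^^
    raise LinAlgError("SVD did not converge")
numpy.linalg.LinAlgError: SVD did not converge
```

Rest found: seat ≈ (595.7, 12, 92), y extents and heights of prongs (z 136), channel and plate centre (595, 13) all agree; yaw 0.7°. The key's handle should end at (595, 82, 162), so TCP z = 152.

Request:
drive_tool:
  motion:
    - [19,0.2,25,0.004,0]
    - [19,0.2,25,0.004,0]
    - [19,0.2,25,0.004,0]
    - [19,0.2,25,0.004,0]
    - [19,0.2,25,0,0]

```text
time_s: 8.65
tool_pos: [595.5, 44.0, 197.3]
tool_rot: [179.8, -0.8, 90.7]
force: [0.5, 0.2, -3.6]
opening: 79.4
```

Request:
drive_tool:
  motion:
    - [0,0,0,0,0]
    - [0,0,0,0,0]
    - [0,0,0,0,0]
    - [0,0,0,0,0]
    - [0,0,0,0,0]

```text
time_s: 9.15
tool_pos: [594.1, 48.6, 196.2]
tool_rot: [180.0, -0.8, 91.1]
force: [-0.1, -0.3, -4.0]
opening: 79.9
```

Run:
```python
from h import *
s,i=snap("side","s3");cv2.imwrite("pics/s3c.png",cv2.resize(i["color"][130:300,140:380],(720,510),interpolation=cv2.INTER_CUBIC)[:,:,::-1])
s,i=snap("wrist","w7");barwrt(i,s,200);q=tilt(i,s);ang(q)
print(s["force"]);plan(595,64,170,90.7,n=3)
```

```text
handle [593.7  58.8] [81.4 15.1] 0.0 z med 208.8 px [284. 252.] 4007
bar in tool frame [10.6 -0.4] [15.  81.4] 1.1 tool [594.3  48.3 196.4] [180.   -0.8  91.1] 79.5
stem tilt 51.2 thru [-75.   73.4] 81
[ 0.8712517  -0.52169468 -3.80138344]
[5.1, 0.4, 8.8] 0.002
[5.1, 0.4, 8.8] 0.002
[5.1, 0.4, 8.8] 0.002
n 3 total [  0.9  15.6 -26.2] -0.4
```

View pics/s3c.png

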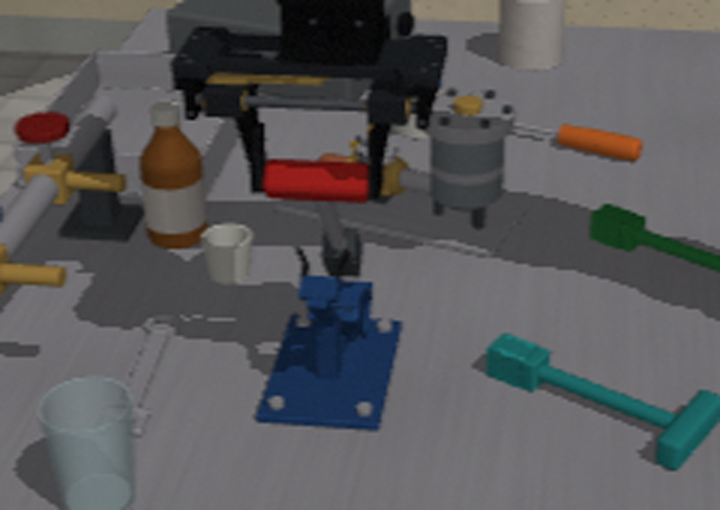

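Side crop: key held tilted above the rest, socket at (342,250) just above the channel (340,290); everything else untouched. Going down along -z of the seat.

Request:
drive_tool:
  motion:
    - [6,0.2,8,0.002,0]
    - [6,0.2,8,0.002,0]
    - [6,0.2,8,0.002,0]
    - [5,0.2,7,0,0]
    - [0,0,0,0,0]

```text
time_s: 9.75
tool_pos: [595.4, 72.4, 163.8]
tool_rot: [179.9, -0.7, 90.7]
force: [-0.2, -0.6, -0.1]
opening: 79.2
```

Run:
```python
from h import *
from plant import sense
s=sense();d=np.array(s["tool_pos"])-[594.9,82,152];print(s["tool_pos"],s["tool_rot"],s["force"],"X,Z",-(d[1]+d[2])*.707,(d[2]-d[1])*.707)
```

```text
[595.40344434  72.35665532 163.79724806] [179.87875108  -0.70133585  90.71834869] [-0.23737754 -0.64797848 -0.06643401] X,Z -1.5228096906662063 15.158499065252698
```

Request:
drive_tool:
  motion:
    - [0,0,0,0,0]
    - [0,0,0,0,0]
    - [2,0,2,0,0]
    - [2,0,2,0,0]
    - [2,0,2,0,0]
  newtons: 12

```text
time_s: 10.25
tool_pos: [595.9, 77.6, 158.5]
tool_rot: [179.8, -0.7, 90.6]
force: [-0.8, -0.3, -1.6]
opening: 80.0
```

Request:
drive_tool:
  motion:
    - [2,0,2,0,0]
    - [1.5,0,2,0,0]
    - [1,0,1.5,0,0]
    - [0,0,0,0,0]
    - [0,0,0,0,0]

```text
time_s: 10.75
tool_pos: [596.1, 82.0, 153.6]
tool_rot: [179.8, -0.6, 90.6]
force: [-1.3, -1.1, -0.5]
opening: 79.8
```

Run:
```python
from h import *
s,i=snap("side","s4");
d=np.array(s["tool_pos"])-[594.9,82,152];print(s["tool_pos"],s["tool_rot"],s["force"],s["opening"],"X,Z",-(d[1]+d[2])*.707,(d[2]-d[1])*.707)
_,j=snap("scene","c4")
def f(a,x,y,w,h):return cv2.resize(a["color"][y:y+h,x:x+w],(400,400),interpolation=cv2.INTER_CUBIC)
cv2.imwrite("pics/x4.png",np.hstack([f(i,200,170,100,100),f(j,260,170,100,100)])[:,:,::-1])
```

```text
[596.09563526  81.99048865 153.62693165] [179.77912304  -0.64886456  90.59573384] [-1.27441141 -1.14538669 -0.52779295] 79.8328341104496 X,Z -1.143516155975824 1.1569652001345851
```

View pics/x4.png

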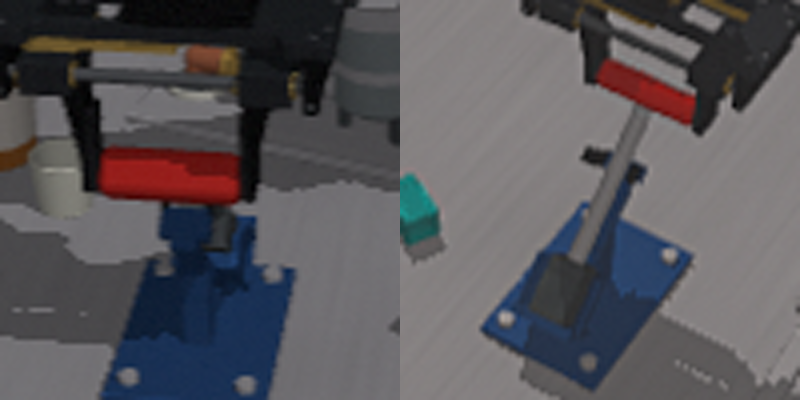

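Right crop: the socket lies in the channel (560,290) and the stem between the prongs (612,170); the bar is still held. I press it gently down the slope to the foot.

Request:
drive_tool:
  motion:
    - [0,0,1,0,0]
    - [-1,0,1,0,0]
    - [-1,0,1,0,0]
    - [-1,0,1,0,0]
    - [0,0,0,0,0]

```text
time_s: 11.35
tool_pos: [596.1, 82.0, 153.7]
tool_rot: [179.7, -1.0, 90.6]
force: [-1.6, -2.1, -1.2]
opening: 79.9
```

Request:
drive_tool:
  motion:
    - [-3,0,3,0,0]
    - [-3,0,3,0,0]
    - [-3,0,3,0,0]
    - [0,0,0,0,0]
    - [0,0,0,0,0]

```text
time_s: 11.85
tool_pos: [596.6, 81.7, 152.4]
tool_rot: [179.6, -1.9, 90.9]
force: [-0.5, -1.9, 0.7]
opening: 80.0
```

X,Z now read (0, 0.5) mm from the seat pose: against the foot. Let go.

Request:
drive_tool:
  motion:
    - [0,0,0,0,0.95]
    - [0,0,0,0,1]
    - [0,0,0,0,1]
    - [0,0,0,0,1]
    - [0,0,0,0,1]

```text
time_s: 12.35
tool_pos: [597.4, 83.5, 151.2]
tool_rot: [179.5, -1.9, 91.0]
force: [0.5, 0.9, -0.1]
opening: 86.7
```

Request:
drive_tool:
  motion:
    - [0,0,-10,0,1]
    - [0,0,-15,0,1]
    - [0,0,-20,0,1]
    - [0,0,-20,0,1]
    - [0,0,0,0,1]

```text
time_s: 12.85
tool_pos: [597.6, 81.1, 222.6]
tool_rot: [179.4, -1.9, 90.9]
force: [0.1, -0.8, 0.2]
opening: 86.8
```

Run:
```python
from h import *
s,i=snap("wrist","w8");print(s["tool_pos"],s["tool_rot"])
w=cloud(i);hsv=cv2.cvtColor(i["color"],cv2.COLOR_RGB2HSV);H,S,V=[hsv[...,k] for k in range(3)]
p=w[((H<6)|(H>174))&(S>130)&(V>50)&(abs(w[...,2]-165)<35)];print("red",len(p),p.min(0).round(1),p.max(0).round(1))
# seat frame
o=np.array([595.7,12,92]);e=np.array([[ .0081,-.707,-.707],[1,.0115,0],[.0081,-.707,.707]])
q=(p-o)@e.T;print("red seat-frame lo",np.percentile(q,1,0).round(1),"hi",np.percentile(q,99,0).round(1))
g=(w-o)@e.T;m=(abs(g[...,1])<8)&(g[...,0]>-86)&(g[...,0]<-10)&(abs(g[...,2])<18);q=g[m]
for a in range(-86,-10,10):
    t=q[(q[:,0]>=a)&(q[:,0]<a+10)]
    if len(t)>5:print(a,len(t),"top Z",np.percentile(t[:,2],90).round(1),"y",np.median(t[:,1]).round(1))
sk=g[(abs(g[...,1])<13)&(g[...,0]>25)&(g[...,0]<88)&(abs(g[...,2]-13)<8)];print("socket top",len(sk),sk.min(0).round(1) if len(sk) else '',sk.max(0).round(1) if len(sk) else '')
```

```text
[597.5757109   81.08966507 222.55037303] [179.38663029  -1.94437294  90.94380486]
red 5942 [557.   68.7 159.1] [635.2  97.7 179. ]
red seat-frame lo [-111.6  -36.2  -11.6] hi [-95.8  38.6  14. ]
-86 15 top Z 6.8 y 0.2
-76 105 top Z 6.6 y 0.9
-66 112 top Z 6.8 y 0.9
-56 105 top Z 6.8 y 0.9
-46 104 top Z 6.9 y 0.2
-36 78 top Z 6.9 y 1.0
-26 59 top Z 6.7 y 1.0
-16 7 top Z 4.2 y -4.6
socket top 340 [ 53.  -12.8  14. ] [83.8 12.9 19.3]
```

Stem top is at Z = 6.8 along its whole length (7 expected), so the key lies true at 45° and stays after release. Now I take it again by the handle, deeper on the bar.

Request:
drive_tool:
  motion:
    - [0.3,-0.5,10,0,1]
    - [0.3,-0.5,10,0,1]
    - [0.3,-0.5,10,0,1]
    - [0,0,4,0,1]
    - [0,0,0,0,1]

```text
time_s: 13.4
tool_pos: [592.7, 83.2, 180.1]
tool_rot: [179.9, -1.8, 90.9]
force: [0.4, 0.6, 0.5]
opening: 86.8
```

Run:
```python
from h import *
s,i=snap("wrist","w9");barwrt(i,s,168)
```

```text
handle [596.1  83.9] [28.1 78.6] 90.0 z med 172.2 px [291. 257.] 8704
bar in tool frame [0.2 3.3] [27.8 78.6] 1.0 tool [592.7  83.2 180.1] [179.9  -1.8  90.9] 86.8
```

Request:
drive_tool:
  motion:
    - [0,1,0,0,1]
    - [0,1,0,0,1]
    - [0,0.5,0,0,1]
    - [0,0,0,0,1]
    - [0,0,0,0,1]

```text
time_s: 13.95
tool_pos: [596.5, 83.2, 181.3]
tool_rot: [179.8, -1.9, 90.9]
force: [0.1, 0.4, 0.2]
opening: 87.1
```

Run:
```python
from h import *
s,i=snap("wrist","w10");barwrt(i,s,168)
```

```text
handle [596.3  83.5] [78.4 28.8] 0.2 z med 172.1 px [283. 256.] 8720
bar in tool frame [-0.2 -0.3] [28.6 78.4] 0.7 tool [596.5  83.2 181.3] [179.8  -1.9  90.9] 87.1
```

Centred. Down 35 mm and close.

Request:
drive_tool:
  motion:
    - [-0.4,0,9,0,1]
    - [-0.4,0,9,0,1]
    - [-0.4,0,9,0,1]
    - [0,0,7,0,1]
    - [0,0,0,0,1]

```text
time_s: 14.5
tool_pos: [595.9, 83.1, 143.5]
tool_rot: [179.8, -1.8, 90.9]
force: [-0.0, -0.0, 0.6]
opening: 86.8
```

Request:
drive_tool:
  motion:
    - [0,0,0,0,0]
    - [0,0,0,0,0]
    - [0,0,0,0,0]
    - [0,0,0,0,0]
    - [0,0,0,0,0]
  newtons: 12

```text
time_s: 15.0
tool_pos: [595.8, 82.9, 143.1]
tool_rot: [179.9, -1.8, 90.9]
force: [0.4, 0.0, -1.6]
opening: 80.4
```

Held at 50 N, lift out along +z of the seat.

Request:
drive_tool:
  motion:
    - [0,0,0,0,0]
    - [0,0,0,0,0]
    - [-4,0,-6,0,0]
    - [-6,0,-8,0,0]
    - [-10,0,-11,0,0]
  newtons: 50

```text
time_s: 15.5
tool_pos: [593.8, 63.1, 166.3]
tool_rot: [-179.8, -1.9, 91.1]
force: [-0.0, 1.0, -4.3]
opening: 79.6
```

Request:
drive_tool:
  motion:
    - [-15,0,-16,0,0]
    - [-18,0,-20,0,0]
    - [-22,0,-25,0,0]
    - [-25,0,-28,0,0]
    - [-25,0,-28,0,0]

```text
time_s: 16.0
tool_pos: [593.8, -50.8, 284.7]
tool_rot: [-179.6, -1.9, 91.2]
force: [-0.2, 0.2, -3.8]
opening: 79.2
```

Run:
```python
from h import *
s,i=snap("wrist","w11");barwrt(i,s,s["tool_pos"][2]+25);ang(tilt(i,s));print(s["force"])
plan(595,-130,312,72,n=5)
```

```text
handle [593.4 -41.5] [80.2 11. ] 0.6 z med 308.5 px [282. 270.] 6011
bar in tool frame [10.  -0.4] [10.9 80.1] 0.6 tool [593.8 -50.8 284.7] [-179.6   -1.9   91.2] 79.2
stem tilt 49.7 thru [-73.1  43.9] 377
[-0.16429516  0.17397972 -3.75329303]
[-14.1, -0.3, -4.7] 0.065
[-14.1, 0.6, -4.7] 0.065
[-14.1, 1.6, -4.7] 0.065
[-13.9, 2.5, -4.7] 0.065
[-13.7, 3.4, -4.7] 0.065
n 5 total [ -0.5 -71.4  21.5] -18.8
```

Request:
drive_tool:
  motion:
    - [-12,0,-8,0.065,0]
    - [-12,0.6,-8,0.065,0]
    - [-12,1.6,-7,0.065,0]
    - [-12,2.5,-6,0.065,0]
    - [-10,2.5,-4,0.065,0]

```text
time_s: 16.55
tool_pos: [594.5, -126.7, 328.8]
tool_rot: [-179.9, -1.7, 71.0]
force: [0.0, -0.0, -3.7]
opening: 79.8
```

Request:
drive_tool:
  motion:
    - [0,0,0,0,0]
    - [0,0,0,0,0]
    - [0,0,0,0,0]
    - [0,0,0,0,0]
    - [0,0,0,0,0]
  newtons: 20

```text
time_s: 17.05
tool_pos: [593.5, -128.5, 329.8]
tool_rot: [-179.9, -1.7, 71.0]
force: [0.5, 0.6, -3.2]
opening: 80.1
```

```bash
cat >> h.py <<'E'
def key_side(i,s):
    # dark/steel points of the hanging key in tool frame, binned along tool z
    w=cloud(i);T=toolT(s);q=(w-T[:3,3])@T[:3,:3]
    q=q[(abs(q[...,1])<25)&(q[...,2]>-30)&(q[...,2]<185)&(abs(q[...,0])<160)&(w[...,2]>20)]
    for a in range(-20,185,25):
        p=q[(q[:,2]>=a)&(q[:,2]<a+25)]
        if len(p)>3: print(a,len(p),np.median(p,0).round(1))
E
python3 - <<'E'
from h import *
for n in ("wrist","scene","side"):
    s,i=snap(n,n+"_b");print(n);key_side(i,s)
print(s["tool_pos"],s["tool_rot"],s["force"],s["opening"])
E
```

```text
wrist
-20 436 [ 13.7   0.9 -18.3]
105 174 [-37.3  -1.  111.7]
scene
-20 47 [-13.7   3.4 -14.5]
5 56 [-17.2   6.   17. ]
30 51 [-27.1   5.9  42.8]
55 51 [-36.8   6.   67.9]
80 75 [-49.9   5.8  99.6]
105 146 [-61.8  10.8 115.6]
130 86 [-69.8  14.2 137.8]
side
-20 116 [ 12.2  -0.2 -12. ]
5 51 [-8.8 -3.3 18.1]
30 49 [-17.7  -3.1  42.2]
55 44 [-28.2  -3.4  67.2]
80 51 [-39.7  -3.   94.8]
105 131 [-41.4  -7.3 115.7]
130 98 [-48.2  -7.8 140.8]
[ 593.54821303 -128.4441461   329.78739289] [-179.94343166   -1.74356414   70.98663488] [-0.93835821  0.74509884 -3.42127086] 79.85224310308406
```

Request:
drive_tool:
  motion:
    - [0,0,0,0,0]
    - [0,0,0,0,0]
    - [0,0,0,0,0]
    - [0,0,0,0,0]
    - [0,0,0,0,0]
  newtons: 12

```text
time_s: 17.7
tool_pos: [593.6, -128.5, 329.7]
tool_rot: [-179.9, -1.7, 71.0]
force: [-1.0, -0.5, -4.5]
opening: 79.9
```

Run:
```python
from h import *
for n in ("scene","side"):
    s,i=snap(n,n+"_b");print(n);key_side(i,s)
print(s["tool_pos"],s["force"],s["opening"])
```

```text
scene
-20 53 [-13.7   3.3 -15.5]
5 50 [-14.4   5.8  18.1]
30 47 [-21.8   6.4  41.2]
55 50 [-29.4   5.4  66.9]
80 46 [-35.6   5.7  91.1]
105 161 [-47.4   9.  114.6]
130 99 [-57.2  14.1 141.5]
side
-20 115 [ 11.6  -1.2 -11.6]
5 54 [-6.  -3.4 18.1]
30 48 [-13.1  -3.4  43.1]
55 48 [-20.9  -3.3  67.2]
80 46 [-27.6  -3.4  92.6]
105 127 [-30.7  -6.7 115.8]
130 109 [-33.9  -6.7 141.9]
155 18 [-37.4  -3.6 156.1]
[ 593.57286738 -128.52716436  329.67618806] [ 0.07106993  0.27815981 -2.88909484] 79.93911634160938
```

Request:
drive_tool:
  motion:
    - [0,0,0,0,0]
    - [0,0,0,0,0]
    - [0,0,0,0,0]
    - [0,0,0,0,0]
    - [0,0,0,0,0]
  newtons: 7

```text
time_s: 18.3
tool_pos: [593.6, -128.6, 329.7]
tool_rot: [-179.9, -1.7, 71.0]
force: [-0.4, -0.6, -3.0]
opening: 79.8
```

Run:
```python
from h import *
for n in ("scene","side"):
    s,i=snap(n,n+"_b");print(n);key_side(i,s)
print(s["tool_pos"],s["force"],s["opening"])
```

```text
scene
-20 37 [-14.6   4.  -15. ]
5 40 [-8.1  5.7 18.9]
30 40 [-9.1  6.7 43.2]
55 39 [-11.7   6.5  67.2]
80 37 [-13.4   6.8  92.7]
105 127 [-16.8   7.6 118.1]
130 93 [-24.3  14.4 141.2]
155 25 [-23.7  14.3 157.9]
side
-20 119 [ 11.5  -2.  -12.3]
5 56 [ 1.6 -2.7 17.1]
30 51 [-1.3 -1.8 43.3]
55 51 [-2.4 -3.3 65.7]
80 48 [-3.9 -3.1 93.6]
105 114 [ -3.6  -4.1 118.5]
130 128 [ -1.2  -7.2 142. ]
155 45 [ -3.1  -8.2 159.3]
[ 593.54021555 -128.64178796  329.68218871] [ 0.11458294 -0.32291319 -3.553664  ] 80.26531605756264
```

Hanging within about 4° of the tool axis. I firm the grip to 15 N and pass over the valve to look at it with the wrist camera.

Request:
drive_tool:
  motion:
    - [0,0,0,0,0]
    - [-10,0,0,0,0]
    - [-22,4,0,0,0]
    - [-30,6,0,0,0]
    - [-35,7,0,0,0]
  newtons: 15

```text
time_s: 18.9
tool_pos: [579.8, -222.3, 326.3]
tool_rot: [-179.9, -1.9, 71.8]
force: [0.8, -0.0, -4.1]
opening: 80.0
```

Request:
drive_tool:
  motion:
    - [-38,8,0,0,0]
    - [-38,8,0,0,0]
    - [-35,7,0,0,0]
    - [-25,5,0,0,0]
    - [-10,2,0,0,0]

```text
time_s: 19.4
tool_pos: [556.6, -384.0, 321.3]
tool_rot: [-179.9, -1.6, 71.4]
force: [0.1, 0.1, -4.3]
opening: 80.1
```

Request:
drive_tool:
  motion:
    - [0,0,0,0,0]
    - [0,0,0,0,0]
    - [0,0,0,0,0]
    - [0,0,0,0,0]
    - [0,0,0,0,0]

```text
time_s: 19.9
tool_pos: [557.9, -380.4, 321.4]
tool_rot: [-179.9, -1.8, 71.6]
force: [0.3, -0.2, -4.2]
opening: 79.6
```

Run:
```python
from h import *
s,i=snap("wrist","w12");print(s["tool_pos"],s["tool_rot"],s["force"])
w=cloud(i);T=i["T"]
for z0,z1 in((70,78),(78,86),(86,95),(60,68)):
    m=(abs(w[...,0]-604)<14)&(abs(w[...,1]+287)<14)&(w[...,2]>z0)&(w[...,2]<z1);p=w[m]
    if len(p)>3:r=cv2.minAreaRect(p[:,:2].astype(np.float32));print(z0,len(p),np.mean(p,0).round(1),np.round(r[0],1),np.round(r[1],1),round(r[2],1))
m=(abs(w[...,0]-510)<60)&(abs(w[...,1]+257)<60)&(abs(w[...,2]-131)<5);p=w[m];print("lid",len(p),cv2.minEnclosingCircle(p[:,:2].astype(np.float32)))
u,v=proj(i,[604,-287,90]);print("spindle px",u,v);np.save("pics/w12s.npy",[u,v])
u,v=int(u),int(v);x0,y0=max(0,min(480,u-40)),max(0,min(360,v-30))
cv2.imwrite("pics/w12c.png",np.hstack([cv2.resize(i["color"],(400,300)),cv2.resize(i["color"][y0:y0+60,x0:x0+80],(400,300),interpolation=cv2.INTER_CUBIC)])[:,:,::-1]);print(x0,y0)
```

```text
[ 557.89520259 -380.35909646  321.38983044] [-179.8606514    -1.7668062    71.57745049] [ 0.34267664 -0.19534049 -4.15241991]
70 5 [ 596.6 -294.6   71.2] [ 596.7 -294.6] [0.1 4.2] 72.1
78 16 [ 603.6 -292.4   84.7] [ 602.8 -289.5] [13.4 13.3] 73.3
86 194 [ 602.4 -289.4   89.9] [ 602.7 -289.4] [13.6 13.2] 72.1
60 493 [ 604.1 -286.3   63.1] [ 604.  -286.9] [27.9 28. ] 89.5
lid 1272 ((508.994140625, -260.7615661621094), 42.4810676574707)
spindle px 299.11083160519246 82.8702972579277
259 52
```

View pics/w12c.png

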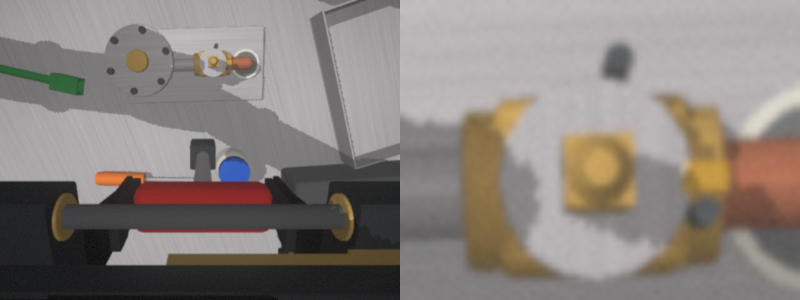

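Valve square at px ≈ (299,87), sharp: centre (602.7, −289.4), sides at 72°. The key hangs with its socket swung a little toward the camera (px (284,210)); I measure that.

```bash
cat >> h.py <<'E'
def wkey(i,s,yh=16):
    w=cloud(i);T=toolT(s);q=(w-T[:3,3])@T[:3,:3]
    m=(abs(q[...,1])<yh)&(q[...,2]>0)&(q[...,2]<185)&(abs(q[...,0])<120)&(w[...,2]>w[...,2]*0+T[2,3]-185)
    m&=(w[...,2]>100)
    for a in range(0,185,20):
        t=m&(q[...,2]>=a)&(q[...,2]<a+20)
        if t.sum()>3:p=q[t];print(a,len(p),"med",np.median(p,0).round(1),"lo",np.percentile(p,2,0).round(1),"hi",np.percentile(p,98,0).round(1))
E
python3 - <<'E'
from h import *
from plant import sense
s=sense();wkey(load("pics/w12.npz"),s)
for n in ("scene","side"):
    s,i=snap(n,n+"_c");print(n);wkey(i,s,25)
E
```

```text
0 64 med [ 2.3 -0.7 16.7] lo [ 0.5 -5.1 13. ] hi [ 2.9  3.7 19.8]
20 238 med [ 0.7 -1.  29.7] lo [-3.  -7.  20.5] hi [ 2.1  5.5 39.6]
40 187 med [-1.  -0.4 49.4] lo [-4.7 -7.2 40.5] hi [ 0.6  5.6 59.5]
60 146 med [-2.6 -0.4 69.4] lo [-6.5 -7.2 60.3] hi [-0.9  5.7 79.6]
80 116 med [-4.  -1.1 89.6] lo [-7.9 -7.3 81. ] hi [-2.5  5.7 99.5]
100 856 med [ -6.7  -0.8 117.3] lo [-24.4 -14.4 104.4] hi [  1.3  12.8 119.5]
120 152 med [  0.9  -0.8 127.4] lo [  0.  -14.5 120. ] hi [  1.7  12.4 137. ]
140 132 med [ -0.6  -0.8 147.3] lo [ -1.6 -14.2 140.4] hi [1.000e-01 1.260e+01 1.586e+02]
160 29 med [ -1.8  -1.3 163.5] lo [ -2.1 -13.2 162. ] hi [ -1.5  11.5 164.6]
scene
40 12 med [-11.6   4.4  55.4] lo [-13.3  -0.6  45.4] hi [-4.4  9.5 59.8]
60 35 med [-10.1   6.9  68.6] lo [-14.5   1.6  61.2] hi [-1.4  9.4 79. ]
80 32 med [-11.4   7.1  89.8] lo [-15.8  -0.7  81.9] hi [-4.1  9.4 99. ]
100 113 med [-14.6   6.8 116.3] lo [-24.8 -10.9 102. ] hi [  2.   15.6 119.3]
120 77 med [-17.   14.7 130.2] lo [-26.4  -8.3 120.5] hi [  1.2  17.1 139.3]
140 75 med [-19.1  14.8 150.4] lo [-28.2  -9.  140.4] hi [ -0.2  17.  159.5]
160 7 med [-18.5  15.3 161.6] lo [-27.8   4.6 160.4] hi [ -5.4  15.7 162.3]
side
0 33 med [ 2.3 -2.9  9.7] lo [-2.1 -7.   1. ] hi [ 7.9  5.9 18.7]
20 35 med [ 0.9 -2.2 29.5] lo [-6.4 -7.9 20.8] hi [ 5.7  6.5 39.4]
40 32 med [-0.7 -2.3 49.7] lo [-7.7 -6.8 41.2] hi [ 7.1  8.3 59. ]
60 27 med [-2.8 -2.  69.4] lo [-7.4 -6.8 60.2] hi [ 2.6  7.  78.8]
80 27 med [-5.1 -0.2 90.8] lo [-12.3  -6.2  80.5] hi [-0.6  3.9 99.5]
100 47 med [ -5.3  -1.5 116.5] lo [-23.4 -13.8 103.3] hi [  6.9  12.2 119.7]
120 75 med [  0.   -5.7 130.2] lo [-21.6 -15.2 120.5] hi [  6.   15.1 139.5]
140 72 med [ -1.4  -3.7 149.6] lo [-23.  -15.5 140.2] hi [  6.4  15.3 159.3]
160 14 med [ -2.4  -6.6 162.2] lo [-17.8 -13.1 160.4] hi [  2.9   9.9 163.9]
```

Request:
drive_tool:
  motion:
    - [15,2,4,-0.003,0]
    - [25,3.5,8,-0.003,0]
    - [28,3.5,8,0,0]
    - [25,3,8,0,0]
    - [15,2,4,0,0]

```text
time_s: 20.55
tool_pos: [606.4, -277.8, 291.5]
tool_rot: [-179.9, -1.7, 71.7]
force: [1.2, 0.5, -3.8]
opening: 79.7
```

Request:
drive_tool:
  motion:
    - [0,0,0,0,0]
    - [0,0,0,0,0]
    - [0,0,0,0,0]
    - [0,0,0,0,0]
    - [0,0,0,0,0]

```text
time_s: 21.05
tool_pos: [606.5, -277.6, 291.7]
tool_rot: [-179.9, -1.7, 71.7]
force: [-0.1, -0.5, -3.7]
opening: 79.5
```

```bash
cat >> h.py <<'E'
SP=np.array([602.7,-289.4])
def mouth(tag):
    s,i=snap("wrist",tag);w=cloud(i);T=toolT(s);q=(w-T[:3,3])@T[:3,:3]
    m=(abs(q[...,1])<16)&(abs(q[...,0])<40)
    st=q[m&(abs(q[...,1])<3)&(q[...,2]>15)&(q[...,2]<95)];so=q[m&(q[...,2]>122)&(q[...,2]<163)&(w[...,2]>68)]
    y0=np.nan
    if len(so)>20: y0=(np.percentile(so[:,1],2)+np.percentile(so[:,1],98))/2
    f=np.polyfit(st[:,2],st[:,0],1);ax=lambda z:np.polyval(f,z)-7*np.sqrt(1+f[0]**2)
    mz=-17+179*np.cos(np.arctan(f[0]));M=np.array([ax(mz),y0,mz]);
    if np.isnan(y0):M[1]=-.8
    W=T[:3,:3]@M+T[:3,3];k=T[:3,:3]@np.array([f[0],0,1])
    d=T[:3,:2].T@np.r_[SP-W[:2],0]
    print("tool",np.round(s["tool_pos"],1),np.round(s["tool_rot"],1),"F",np.round(s["force"],1),"open",round(s["opening"],1))
    print("slope",f[0].round(3),"mouth tool",M.round(1),"world",W.round(1),"world tilt along heading",(k@T[:3,0]).round(3),"need tool shift x,y",d.round(1),len(st),len(so));return s,i
E
python3 -c "
from h import *
mouth('w13')"
```

```text
tool [ 606.5 -277.6  291.7] [-179.9   -1.7   71.7] F [-0.1 -0.5 -3.7] open 79.5
slope -0.074 mouth tool [-15.1  -0.8 161.5] world [ 602.2 -287.1  129.9] world tilt along heading -0.074 need tool shift x,y [-2.   1.1] 348 271
```

Request:
drive_tool:
  motion:
    - [-0.5,0.3,6,-0.003,0]
    - [-0.5,0.3,8,0,0]
    - [-0.5,0.3,8,0,0]
    - [0,0,4,0,0]
    - [0,0,0,0,0]

```text
time_s: 21.6
tool_pos: [605.7, -280.8, 262.9]
tool_rot: [-179.9, -1.6, 71.7]
force: [0.6, 0.1, -4.2]
opening: 79.8
```

```bash
python3 -c "
from h import *
mouth('w14')"
```

```text
tool [ 605.7 -280.8  262.9] [-179.9   -1.6   71.7] F [ 0.6  0.1 -4.2] open 79.8
slope -0.074 mouth tool [-15.1  -0.8 161.5] world [ 601.3 -290.4  101.1] world tilt along heading -0.074 need tool shift x,y [1.3 1. ] 347 269
```

Request:
drive_tool:
  motion:
    - [0.5,0.5,3,-0.002,0]
    - [0.4,0.4,5,0,0]
    - [0,0,5,0,0]
    - [0,0,0,0,0]
    - [0,0,0,0,0]
  newtons: 12

```text
time_s: 22.15
tool_pos: [607.6, -279.5, 249.5]
tool_rot: [-180.0, -1.6, 71.9]
force: [-0.3, -0.7, -3.7]
opening: 79.8
```

```bash
python3 -c "
from h import *
mouth('w15')"
```

```text
tool [ 607.6 -279.5  249.5] [-180.    -1.6   71.9] F [-0.3 -0.7 -3.7] open 79.8
slope -0.074 mouth tool [-15.1  -0.8 161.5] world [ 603.5 -289.1   87.6] world tilt along heading -0.074 need tool shift x,y [-0.5 -0.6] 346 269
```

Request:
drive_tool:
  motion:
    - [-0.5,-0.2,3,0,0]
    - [-1,-0.2,3,0,0]
    - [-1,0,3,0,0]
    - [-1,0,3,0,0]
    - [0,0,0,0,0]
  newtons: 10

```text
time_s: 22.7
tool_pos: [606.4, -282.3, 236.8]
tool_rot: [-180.0, -1.7, 71.9]
force: [0.4, 0.1, -3.6]
opening: 80.0
```

```bash
python3 -c "
from h import *
mouth('w16')"
```

```text
tool [ 606.4 -282.3  236.8] [-180.    -1.7   71.9] F [ 0.4  0.1 -3.6] open 80.0
slope -0.068 mouth tool [-14.   -0.9 161.6] world [ 602.7 -290.8   74.8] world tilt along heading -0.068 need tool shift x,y [ 1.4 -0.4] 347 270
```

Request:
drive_tool:
  motion:
    - [-0.5,0,3,0,0]
    - [-1,0,3,0,0]
    - [-1,0,3,0,0]
    - [-1,0,3,0,0]
    - [0,0,0,0,0]

```text
time_s: 23.25
tool_pos: [606.2, -286.4, 226.9]
tool_rot: [179.8, -1.7, 71.9]
force: [-0.9, 0.0, -4.0]
opening: 80.1
```

```bash
python3 -c "
from h import *
mouth('w17')"
```

```text
tool [ 606.2 -286.4  226.9] [179.8  -1.7  71.9] F [-0.9  0.  -4. ] open 80.1
slope -0.045 mouth tool [-10.   -1.7 161.8] world [ 603.5 -291.1   64.9] world tilt along heading -0.045 need tool shift x,y [ 1.4 -1.3] 373 272
```

Request:
drive_tool:
  motion:
    - [-0.5,-0.7,2,0,0]
    - [-0.5,-0.7,2,0,0]
    - [0,0,2,0,0]
    - [0,0,2,0,0]
    - [0,0,0,0,0]

```text
time_s: 23.8
tool_pos: [604.9, -288.6, 226.6]
tool_rot: [179.4, -1.7, 71.9]
force: [-0.3, 1.4, -5.2]
opening: 80.2
```

```bash
python3 -c "
from h import *
s,i=mouth('w18');print(s['wrist_torque'],s['joint_pos'])"
```

```text
tool [ 604.9 -288.6  226.6] [179.4  -1.7  71.9] F [-0.3  1.4 -5.2] open 80.2
slope -0.031 mouth tool [ -7.5  -2.  161.9] world [ 603.7 -291.2   64.5] world tilt along heading -0.031 need tool shift x,y [ 1.4 -1.5] 384 278
[ 0.01694771  0.1496167  -0.00534604] [ -6.99772839  24.39276869  42.7952444   81.34339335 -18.30524638
  80.59919531  18.08955462]
```

Request:
drive_tool:
  motion:
    - [0,-0.5,4,0,0]
    - [0,-0.5,4,0,0]
    - [0,0,4,0,0]
    - [0,0,0,0,0]
    - [0,0,0,0,0]

```text
time_s: 24.35
tool_pos: [607.4, -290.7, 224.5]
tool_rot: [178.6, -1.6, 72.0]
force: [-0.2, 2.0, -0.5]
opening: 80.2
```

```bash
python3 -c "
from h import *
s,i=mouth('w19');print(s['wrist_torque'])"
```

```text
tool [ 607.4 -290.7  224.5] [178.6  -1.6  72. ] F [-0.2  2.  -0.5] open 80.2
slope -0.04 mouth tool [ -8.5  -4.5 161.9] world [ 605.6 -294.2   62.4] world tilt along heading -0.04 need tool shift x,y [ 3.7 -4.3] 354 225
[ 0.04950948  0.37014831 -0.00569523]
```

Run:
```python
from h import *
for f in("w14","w16","w17","w18","w19"):
    i=load(f"pics/{f}.npz");w=cloud(i);hsv=cv2.cvtColor(i["color"],cv2.COLOR_RGB2HSV);H,S,V=[hsv[...,k] for k in range(3)]
    z=w[((H<6)|(H>174))&(S>130)&(V>50)&(w[...,2]>215)][:,2];print(f,np.percentile(z,[2,50,80,98]).round(1), "tool z in bar top:",(np.percentile(z,80)-i["T"][2,3]).round(1))
s,i=snap("side","s5");w=cloud(i);hsv=cv2.cvtColor(i["color"],cv2.COLOR_RGB2HSV);H,S,V=[hsv[...,k] for k in range(3)]
p=w[((H<6)|(H>174))&(S>130)&(V>50)&(abs(w[...,0]-603)<70)&(abs(w[...,1]+289)<60)&(w[...,2]>215)];print("side",len(p),np.percentile(p,[2,50,98],axis=0).round(1))
m=(abs(w[...,0]-603)<18)&(abs(w[...,1]+280)<40)&(w[...,2]>30)&(w[...,2]<225)
for a in range(50,225,8):
    t=w[m&(w[...,2]>=a)&(w[...,2]<a+8)]
    if len(t)>2:print(a,len(t),"x",t[:,0].min().round(1),t[:,0].max().round(1),"y",np.median(t[:,1]).round(1))
```

```text
w14 [275.  287.4 288.8 289.9] tool z in bar top: -138.4
w16 [248.7 261.3 262.6 263.7] tool z in bar top: -138.5
w17 [239.2 251.7 253.  254.1] tool z in bar top: -138.2
w18 [239.1 251.5 252.8 253.9] tool z in bar top: -138.1
w19 [239.1 251.5 252.8 254. ] tool z in bar top: -135.9
side 227 [[ 572.3 -302.4  233.8]
 [ 607.1 -281.1  247.3]
 [ 643.5 -266.2  254.1]]
50 28 x 585.2 619.5 y -272.4
58 40 x 585.8 620.8 y -273.6
66 33 x 588.7 620.8 y -277.7
74 30 x 588.3 620.5 y -278.7
82 25 x 589.0 620.7 y -277.9
90 32 x 588.9 619.9 y -277.6
98 30 x 588.8 620.5 y -279.8
106 40 x 588.3 620.6 y -284.5
114 15 x 599.2 612.1 y -285.3
122 10 x 599.9 612.0 y -284.4
130 11 x 599.1 611.5 y -285.5
138 14 x 599.4 610.2 y -284.9
146 12 x 599.1 611.2 y -286.3
154 12 x 599.2 610.5 y -285.5
162 10 x 601.5 610.3 y -285.6
170 10 x 601.0 610.2 y -285.6
178 12 x 601.2 613.2 y -286.3
186 14 x 601.2 613.2 y -288.2
194 13 x 601.1 612.3 y -285.1
202 12 x 600.4 612.1 y -285.9
210 14 x 600.5 612.3 y -286.3
218 13 x 600.4 611.8 y -284.9
```

Bar top has stayed at 252.8 (253 expected fully down) since w17, and the weight is off the wrist: the socket is seated. I recentre, firm the grip and turn anticlockwise (yaw up = negative twist).

Request:
drive_tool:
  motion:
    - [0,-2.5,0,0,0]
    - [0,-2.5,0,0,0]
    - [0,0,0,0,0]
    - [0,0,0,0,0]
    - [0,0,0,0,0]
  newtons: 35

```text
time_s: 24.95
tool_pos: [604.8, -289.3, 224.4]
tool_rot: [178.3, -1.6, 72.0]
force: [0.5, 0.0, -0.3]
opening: 79.8
```

Request:
drive_tool:
  motion:
    - [0,0,0,-0.08,0]
    - [0,0,0,-0.08,0]
    - [0,0,0,-0.08,0]
    - [0,0,0,-0.08,0]
    - [0,0,0,0,0]

```text
time_s: 25.45
tool_pos: [604.5, -287.5, 224.3]
tool_rot: [178.0, -1.2, 91.0]
force: [0.4, 0.9, 0.6]
opening: 79.9
```

```bash
python3 -c "
from h import *
s,i=mouth('w20');print(s['wrist_torque'],s['joint_pos'])"
```

```text
tool [ 604.5 -287.5  224.3] [178.   -1.2  91. ] F [0.4 0.9 0.6] open 79.9
slope -0.037 mouth tool [ -7.7  -4.2 161.9] world [ 606.2 -291.9   62.3] world tilt along heading -0.037 need tool shift x,y [ 2.5 -3.4] 359 238
[ 0.13016389 -0.0631848  -0.14811054] [ -5.17286633  22.74431267  39.43756591  82.5783836  -16.62421921
  78.82646813  36.0211817 ]
```

Request:
drive_tool:
  motion:
    - [0,0,0,-0.09,0]
    - [0,0,0,-0.09,0]
    - [0,0,0,-0.09,0]
    - [0,0,0,-0.09,0]
    - [0,0,0,-0.09,0]

```text
time_s: 26.0
tool_pos: [602.7, -286.9, 224.4]
tool_rot: [177.8, -0.4, 116.9]
force: [-0.8, 0.3, 1.2]
opening: 80.0
```

Request:
drive_tool:
  motion:
    - [0,0,0,-0.08,0]
    - [0,0,0,-0.08,0]
    - [0,0,0,-0.08,0]
    - [0,0,0,-0.08,0]
    - [0,0,0,0,0]

```text
time_s: 26.5
tool_pos: [601.0, -286.5, 224.3]
tool_rot: [177.8, 0.1, 135.3]
force: [0.5, 0.6, 0.3]
opening: 79.6
```

```bash
python3 -c "
from h import *
s,i=mouth('w21');print(s['wrist_torque'],s['joint_pos'])"
```

```text
tool [ 601.  -286.5  224.3] [1.778e+02 1.000e-01 1.353e+02] F [0.5 0.6 0.3] open 79.6
slope -0.024 mouth tool [ -5.5  -3.8 161.9] world [ 606.7 -288.8   62.4] world tilt along heading -0.024 need tool shift x,y [ 2.4 -3.3] 387 251
[ 0.31359755  0.05964296 -0.21810482] [  0.15459598  21.40501317  32.02587951  82.41556371 -13.5264295
  78.87292099  78.15865281]
```

Request:
drive_tool:
  motion:
    - [0,0,0,-0.06,0]
    - [0,0,0,-0.06,0]
    - [0,0,0,-0.06,0]
    - [0,0,0,-0.06,0]
    - [0,0,0,-0.06,0]

```text
time_s: 27.05
tool_pos: [599.9, -286.8, 224.4]
tool_rot: [177.9, 0.6, 151.9]
force: [-0.4, 0.4, 1.6]
opening: 80.2
```

```bash
python3 -c "
from h import *
s,i=mouth('w22');handle(i,250);print(s['wrist_torque'],s['joint_pos'][6])"
```

```text
tool [ 599.9 -286.8  224.4] [177.9   0.6 151.9] F [-0.4  0.4  1.6] open 80.2
slope -0.018 mouth tool [ -4.5  -3.6 162. ] world [ 606.3 -287.7   62.4] world tilt along heading -0.018 need tool shift x,y [ 2.4 -3.1] 393 249
handle [ 591.8 -282.4] [80.3  8.9] 61.1 z med 250.1 px [285. 271.] 5502
[ 0.46971122  0.35338183 -0.57857588] 94.13031454353191
```

Request:
drive_tool:
  motion:
    - [0,0,0,-0.06,0]
    - [0,0,0,-0.06,0]
    - [0,0,0,-0.04,0]
    - [0,0,0,-0.03,0]
    - [0,0,0,-0.03,0]

```text
time_s: 27.6
tool_pos: [598.1, -287.2, 224.4]
tool_rot: [177.9, 0.8, 163.6]
force: [-0.5, 1.3, 1.7]
opening: 79.9
```

```bash
python3 -c "
from h import *
s,i=mouth('w23');handle(i,250);print(s['wrist_torque'],s['joint_pos'][6])"
```

```text
tool [ 598.1 -287.2  224.4] [177.9   0.8 163.6] F [-0.5  1.3  1.7] open 79.9
slope -0.019 mouth tool [ -5.   -3.5 162. ] world [ 605.7 -287.    62.5] world tilt along heading -0.019 need tool shift x,y [ 2.2 -3.1] 388 253
handle [ 589.4 -284.4] [80.3  9.1] 72.9 z med 250.1 px [284. 271.] 5519
[ 0.62703009  0.33073502 -1.40720063] 105.47026599280933
```

Torque 0.58 then 1.41 Nm, well above the 0.28 Nm at the stop and still rising: hard against the stop. Now back with the spring.

Request:
drive_tool:
  motion:
    - [0,0,0,0.08,0]
    - [0,0,0,0.1,0]
    - [0,0,0,0.1,0]
    - [0,0,0,0.1,0]
    - [0,0,0,0.1,0]

```text
time_s: 28.15
tool_pos: [600.3, -286.1, 224.4]
tool_rot: [177.8, -0.1, 135.5]
force: [0.7, 0.5, 0.0]
opening: 80.1
```

Request:
drive_tool:
  motion:
    - [0,0,0,0.1,0]
    - [0,0,0,0.1,0]
    - [0,0,0,0.1,0]
    - [0,0,0,0.1,0]
    - [0,0,0,0.1,0]

```text
time_s: 28.65
tool_pos: [603.4, -285.6, 224.4]
tool_rot: [178.0, -0.8, 106.1]
force: [0.6, 0.4, -0.3]
opening: 80.0
```

Request:
drive_tool:
  motion:
    - [0,0,0,0.1,0]
    - [0,0,0,0.1,0]
    - [0,0,0,0.1,0]
    - [0,0,0,0.1,0]
    - [0,0,0,0.08,0]

```text
time_s: 29.15
tool_pos: [606.0, -287.1, 224.4]
tool_rot: [178.3, -1.2, 78.0]
force: [0.5, 0.2, 0.7]
opening: 79.8
```

```bash
python3 -c "
from h import *
s,i=mouth('w24');handle(i,250);print(s['wrist_torque'],s['joint_pos'][6])"
```

```text
tool [ 606.  -287.1  224.4] [178.3  -1.2  78. ] F [0.5 0.2 0.7] open 79.8
slope -0.037 mouth tool [ -8.1  -4.2 161.9] world [ 605.7 -291.8   62.4] world tilt along heading -0.037 need tool shift x,y [ 1.8 -3.4] 356 224
handle [ 607.1 -278.4] [ 9.5 79.8] 76.7 z med 250.5 px [284. 271.] 5508
[0.03346929 0.03242411 0.01722554] 23.334548364975685
```

Torque is back to zero: valve shut. Centre the key in its play and let go.

Request:
drive_tool:
  motion:
    - [0,0,0,0.05,0]
    - [0,0,0,0.05,0]
    - [0,0,0,0,0]
    - [0,0,0,0,0]
    - [0,0,0,0,0]
  newtons: 8

```text
time_s: 29.7
tool_pos: [606.9, -287.4, 224.4]
tool_rot: [178.4, -1.1, 72.7]
force: [0.2, 0.3, 1.3]
opening: 79.8
```

Request:
drive_tool:
  motion:
    - [0,0,0,0,0.95]
    - [0,0,0,0,1]
    - [0,0,0,0,1]
    - [0,0,0,0,1]
    - [0,0,0,0,1]

```text
time_s: 30.2
tool_pos: [606.8, -287.9, 224.0]
tool_rot: [178.4, -1.0, 72.8]
force: [-0.6, 0.1, -0.9]
opening: 87.0
```

```bash
python3 -c "
from h import *
s,i=snap('wrist','w25');barwrt(i,s,250);print(s['force'],s['wrist_torque'])"
```

```text
handle [ 605.8 -278.3] [10.4 81.5] 73.4 z med 250.8 px [278. 270.] 5838
bar in tool frame [ 9.3 -3.2] [81.6 10.5] 89.3 tool [ 606.8 -287.9  224. ] [178.4  -1.   72.8] 87.0
[-0.6334808   0.08615567 -0.93799362] [-0.13370123  0.08467292  0.02442256]
```

The bar lies 3 mm off toward −y in the jaws; I centre the fingers before rising.

Request:
drive_tool:
  motion:
    - [0,-1.5,0,0,1]
    - [0,-1.5,0,0,1]
    - [0,0,0,0,1]
    - [0,0,0,0,1]
    - [0,0,0,0,1]

```text
time_s: 30.75
tool_pos: [603.6, -287.0, 224.0]
tool_rot: [178.4, -1.0, 72.8]
force: [-0.2, 1.0, 0.3]
opening: 86.8
```

```bash
python3 -c "
from h import *
s,i=snap('wrist','w26');barwrt(i,s,250);print(s['force'],s['wrist_torque'])"
```

```text
handle [ 608.1 -279.1] [13.2 82.4] 69.4 z med 250.8 px [287. 270.] 5858
bar in tool frame [9.3 2.5] [13.4 82.2] 3.5 tool [ 603.6 -287.   224. ] [178.4  -1.   72.8] 86.8
[-0.23729741  1.02791093  0.25284779] [-0.11601769  0.07475396  0.05255961]
```

Request:
drive_tool:
  motion:
    - [0,1,0,0.03,1]
    - [0,0.8,0,0.03,1]
    - [0,0,0,0,1]
    - [0,0,0,0,1]
    - [0,0,0,0,1]

```text
time_s: 31.3
tool_pos: [605.7, -287.6, 224.0]
tool_rot: [178.4, -1.1, 69.0]
force: [-0.9, 0.7, 0.1]
opening: 86.8
```

```bash
python3 -c "
from h import *
s,i=snap('wrist','w27');barwrt(i,s,250);print(s['force'],s['wrist_torque'])"
```

```text
handle [ 607.2 -277.6] [11.4 79.8] 68.6 z med 250.8 px [287. 270.] 5805
bar in tool frame [10.4 -1.6] [11.3 79.7] 0.4 tool [ 605.7 -287.6  224. ] [178.4  -1.1  69. ] 86.8
[-0.9436833   0.73996829  0.10590263] [-0.07536913  0.12048306 -0.03896077]
```

Request:
drive_tool:
  motion:
    - [0,0,-6,0,1]
    - [0,0,-10,0,1]
    - [0,0,-12,0,1]
    - [0,0,-12,0,1]
    - [0,0,-10,0,1]

```text
time_s: 31.85
tool_pos: [603.6, -287.9, 277.7]
tool_rot: [178.5, -1.1, 69.0]
force: [0.3, -0.5, 0.3]
opening: 86.8
```

Request:
drive_tool:
  motion:
    - [0,0,-10,0,1]
    - [0,0,-10,0,1]
    - [-10,0,-10,0,1]
    - [-20,0,-5,0,1]
    - [-25,0,0,0,1]

```text
time_s: 32.35
tool_pos: [585.4, -338.1, 318.4]
tool_rot: [178.2, -1.2, 69.5]
force: [-0.2, -0.7, -0.4]
opening: 87.0
```

Request:
drive_tool:
  motion:
    - [-25,0,0,0,1]
    - [-15,0,0,0,1]
    - [0,0,0,0,1]
    - [0,0,0,0,1]
    - [0,0,0,0,1]

```text
time_s: 32.85
tool_pos: [567.5, -382.2, 319.2]
tool_rot: [178.2, -1.1, 69.1]
force: [-0.4, 1.0, -0.2]
opening: 87.3
```

Run:
```python
from h import *
s,i=snap("wrist","w28");handle(i,253);print(s["force"],s["tool_pos"])
s,i=snap("side","s6");s,j=snap("scene","c6")
f=lambda a,x,y,w,h:cv2.resize(a["color"][y:y+h,x:x+w],(400,400),interpolation=cv2.INTER_CUBIC)
cv2.imwrite("pics/x6.png",np.hstack([f(i,200,90,130,130),f(j,180,210,130,130)])[:,:,::-1])
```

```text
handle [ 603. -288.] [27.7 78.2] 72.5 z med 252.7 px [280.  60.] 6648
[-0.3675731   1.02938976 -0.20441712] [ 567.47870879 -382.17571321  319.23185784]
```

View pics/x6.png

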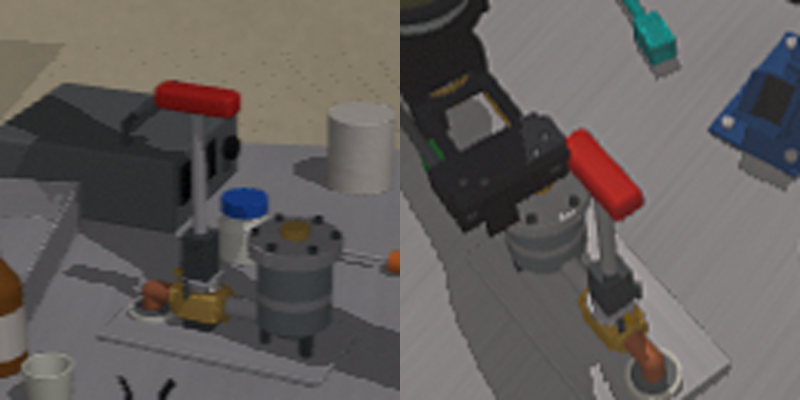

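The key stands upright on the spindle, with its socket on the collar at (200,255) in the left crop. Handle centre is (603, −288), top z 252.7, and its angle is 72.5° (72 when shut). The gripper is clear.

```bash
python3 -c "
from plant import job_done
print(job_done())"
```

```text
the job is handed in; nothing more can be done
None
```

The drain job is done and handed in at about 33 s of the 72 s allowed. The T-key is left standing on the valve's spindle.

1. **Into the rest:** I gripped the red-handled key by the ends of its cross handle and tilted it to about 45° against the bench. I then laid it in the blue rest, pressed it down to the foot and let go. The stem read true at 45° after release.
2. **Onto the valve:** I took it again by the handle, let it hang upright and set the socket down over the spindle. The handle top read 252.8 mm, against 253 mm expected when fully down.
3. **Turning:** I turned it anticlockwise until the wrist torque climbed to 1.4 Nm, well past the 0.28 Nm needed at the stop. Then I turned it back with the spring until the torque was zero.
4. **Last checks:** The handle is centred over the spindle at 252.7 mm and 72.5°, where shut is 72°. The gripper is clear and touching nothing. The last pictures showed the valve area undisturbed, though I did not check each bystander separately.

**Less certain points:**
- That the socket mouth reached the foot rests on the arm being blocked when I pushed; no picture showed it directly.
- At the stop the tool had turned about 92°, against 72° for the spindle's travel plus play. I put the rest down to give in the grip and the fit, because the torque rose steadily with no sudden slip.
- I never read the spindle's own angle; the torque and the key's final angle are the evidence for it.

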